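# Set the carved teeth beside their masters

### The job

Set the four carved practice teeth out for marking: stand each one upright in the middle of the empty cork pad beside the fixed master tooth of the same kind (incisor, canine, premolar, molar). Leave the two uncarved blocks where they lie.

Things in the scene. Friction and masses are not known exactly. Their poses are not given: they have to be found in the camera images.
- incisor_carving: Loose carved incisor: crown flattens upward to a straight thin cutting edge like a chisel; crown about 18 x 20 mm. 52 mm tall, about 22 g, on a square block foot (24 x 24 mm, 9 mm high, upright sides, wider than the root; grip across foot or crown). Starts on the left bench (z = 0.002). Origin: centre of the foot's underside; z up, x and y square to the foot's sides.
- canine_carving: Loose carved canine: crown rises to one sharp point in the middle; crown about 18 x 18 mm; the tallest. 58 mm tall, about 22 g, on a square block foot (24 x 24 mm, 9 mm high, upright sides, wider than the root; grip across foot or crown). Starts on the left bench (z = 0.002). Origin: centre of the foot's underside; z up, x and y square to the foot's sides.
- molar_carving: Loose carved molar: big broad crown about 22 x 24 mm with several rounded cusps and a grooved top. 48 mm tall, about 22 g, on a square block foot (24 x 24 mm, 9 mm high, upright sides, wider than the root; grip across foot or crown). Starts on the left bench (z = 0.002). Origin: centre of the foot's underside; z up, x and y square to the foot's sides.
- premolar_carving: Loose carved premolar: slim rounded crown about 19 x 16 mm with low cusps; the shortest and clearly narrower than the molar. 46 mm tall, about 22 g, on a square block foot (22 x 23 mm, 8 mm high, upright sides, wider than the root; grip across foot or crown). Starts on the left bench (z = 0.002). Origin: centre of the foot's underside; z up, x and y square to the foot's sides.
- incisor_seat (a point): Centre, on the surface, of the empty flush 40 mm square cork pad of the incisor stand: a fixed dark wooden plinth 128 (x) x 52 (y) x 12 mm high, standing at z = 0. A fixed master incisor, same as the loose one, stands on it 76 mm from this point along the point's +x, its top up to 70 mm above the bench. x along the plinth to the master, z up.
- canine_seat (a point): Centre, on the surface, of the empty flush 40 mm square cork pad of the canine stand: a fixed dark wooden plinth 128 (x) x 52 (y) x 12 mm high, standing at z = 0. A fixed master canine, same as the loose one, stands on it 76 mm from this point along the point's +x, its top up to 70 mm above the bench. x along the plinth to the master, z up.
- molar_seat (a point): Centre, on the surface, of the empty flush 40 mm square cork pad of the molar stand: a fixed dark wooden plinth 128 (x) x 52 (y) x 12 mm high, standing at z = 0. A fixed master molar, same as the loose one, stands on it 76 mm from this point along the point's +x, its top up to 70 mm above the bench. x along the plinth to the master, z up.
- premolar_seat (a point): Centre, on the surface, of the empty flush 40 mm square cork pad of the premolar stand: a fixed dark wooden plinth 128 (x) x 52 (y) x 12 mm high, standing at z = 0. A fixed master premolar, same as the loose one, stands on it 76 mm from this point along the point's +x, its top up to 70 mm above the bench. x along the plinth to the master, z up.
- blank_a: Loose uncarved white block, a plain bar 22 x 46 x 22 mm, lying among the carvings; it stays where it is. Origin: centre of its underside; y along its length.
- blank_b: Loose uncarved white block, a plain bar 22 x 46 x 24 mm, lying among the carvings; it stays where it is. Origin: centre of its underside; y along its length.
Things that resemble listed ones, but are neither listed nor needed, are in the scene too. Leave any red look-alike of the incisor_carving alone.

How it is judged:
At the end, for the whole second after the job is handed in: Each carved tooth stands upright (within 0.12 rad), at rest, foot down on the cork pad beside the master of its own kind, within 10 mm of the pad's centre and 4 mm of its height; both uncarved blocks lie within 20 mm of where they started (horizontal distance between incisor_carving and incisor_seat below 0.01 m and z of incisor_carving in the frame of incisor_seat between -0.004 and 0.004 m and angle between each of incisor_carving, canine_carving, molar_carving, premolar_carving's own z axis and vertical below 0.12 rad and linear speed of each of incisor_carving, canine_carving, molar_carving, premolar_carving below 0.02 m/s and horizontal distance between canine_carving and canine_seat below 0.01 m and z of canine_carving in the frame of canine_seat between -0.004 and 0.004 m and horizontal distance between molar_carving and molar_seat below 0.01 m and z of molar_carving in the frame of molar_seat between -0.004 and 0.004 m and horizontal distance between premolar_carving and premolar_seat below 0.01 m and z of premolar_carving in the frame of premolar_seat between -0.004 and 0.004 m and distance of each of blank_a, blank_b from where it was at the start of the episode below 0.02 m); the robot touches nothing.
It fails at once if an uncarved block is shifted by more than 20 mm (distance of any of blank_a, blank_b from where it was at the start of the episode above 0.02 m).
It also fails if it takes over 136 s, if anything falls off the work surface, if the arm or the gripper's body presses on something with over 40 N, if the wrist force passes 120 N, or if a joint passes its speed limit or range.

### The arm

A 7-joint arm with a two-finger parallel gripper is mounted at the origin on a cart in front of the work surface, level with it; the furniture and walls round the work are solid. World frame = base frame: x ahead of the robot, y to its left, z up, the work surface at z = 0. Lengths are in m, angles in rad, forces in N, time in s.
With the tool pointing down it reaches from about 0.425 to 0.925 m from the base axis. Payload 6.8 kg.
Tool frame: the origin (TCP) lies at the very end of the fingers, on their centre line; the grasp point (between the pads) lies 19 mm behind it; z points along the fingers, x is the direction in which the jaws open and shut, and the axes are right-handed (so a half turn about z gives the same grasp; the last joint's range is limited). The gripper opens to 85 mm and grips with 20 to 120 N. Pads are 22 mm wide; open, the fingers measure 114 mm over their backs; the gripper's body (76 mm by 85 mm) begins 54 mm behind the grasp point. The pads swing forward as they close: fully open they stand 13 mm farther back than shut.
Start: joints at [1.123, 0.477, 0.022, 1.555, -0.011, 1.109, -0.083], TCP at [0.225, -0.636, 0.231] pointing down, gripper open.
Joint ranges: [-2.96, 2.96], [-0.34, 2.1], [-1.41, 1.46], [0.24, 2.44], [-1.37, 4.51], [0.17, 1.92], [-2.96, 2.96]. Speed limits (rad/s): [2.39, 2.39, 3.14, 3.14, 3.14, 3.14, 3.14].

### API

Orientations are given as a rotation vector (axis times angle).
In Python, from bench import * gives the robot as it stands.
- The arm moves only by the tool servo_tool, never from a script. Its argument "increments" is one flat list of numbers, 7 for each row, row after row: the shift along the tool's x, y, z in mm, then the turn, a rotation vector about the tool's x, y, z in rad, then the finger opening in mm, from 0 to 85.4. In form: [tx, ty, tz, wx, wy, wz, fingers, tx, ty, tz, wx, wy, wz, fingers, ...]. A call has exactly 8 rows; each row shifts and turns the commanded pose from where the row before left it, along the tool's axes as they then stand; what a row does not reach is not made up. A row lasts 1/8 s, in which the tool goes at most 62.5 mm and 10.7 degrees, less where a joint would pass 70% of its speed; a pose out of reach is approached as far as the arm can. A call is refused whole if a number of a shift passes 62.5 or a number of a turn 0.188, either way. A call with a gripper value outside its range is refused whole. The fingers move at their own pace and stop on an object; "squeeze" is the grip in N (left out, the last holds). Time passes only in rows, so rows that do not move let the fingers close, or fill a call up. It gives the time, the measured TCP pose, the force and the opening at its end, in the units of the state.
- get_obs(): the state, without advancing time (a new reading comes with each control period).
- grab_frame(name): name is "side" or "top"; returns (picture, depth): 384x512x3 uint8, red, green, blue; 384x512 float32, m along the optical axis (not along the pixel's ray), 0 where there is no reading.
- calibration(name): a dict with "fx", "fy", "cx", "cy" (pixels), "eye" and "orientation" of the camera in the world. Camera axes: x right, y up, looking along -z (the intrinsics and any distortion apply to the point x, -y, -z); pixel columns grow to the right and rows downward; lengths in m; the calibration is good to about 2 mm. A picture is of the moment at which its call begins. calibration takes no time and is no camera call.
- hand_in(): hands the job in, once; it reports no verdict.
The state is a dict: "clock": time; "joints": joint angles; "qvel": joint speeds; "tau": joint torques, N m; "tcp_pos": TCP position; "orientation": TCP orientation; "contact_force": force on the tool from outside, world axes, zero at the start; "moment": the same for the moment, N m; "grip_width": finger opening in m.
Only numpy, scipy, OpenCV 4.12 (cv2) and the standard library are available. Lean on these libraries where they do the work, as an engineer would, in place of code of your own. Each camera call takes 0.05 s, during which the arm holds its last target.

## Working session

There is one attempt and no reset: what is moved stays moved. The work goes in short steps, Python scripts to look and compute and a tool call to move; the robot and the scene stay as the last step left them, time stands still between calls to the robot, and variables do not carry over. Pictures are saved under pics/ and viewed, and the job is handed in when it is done.

Besides the shell and the picture viewer there is one more tool, called after "Emit:" by a JSON object that holds its "name" and its "arguments", one argument or row to a line. servo_tool: Moves the arm, as the interface text tells. Its arguments: {"type":"object","properties":{"increments":{"type":"array","items":{"type":"number"}},"squeeze":{"type":"number"}},"required":["increments"]}

```bash
mkdir -p pics; ls; python3 - <<'E'
from bench import *
import cv2
print(get_obs())
for n in("top","side"):
    p,d=grab_frame(n); cv2.imwrite(f"pics/{n}0.png",p[:,:,::-1]); 
    import numpy as np
    np.savez(f"{n}0.npz",p=p,d=d); print(calibration(n))
E
```

```text
pics
{'clock': 0.0, 'joints': array([ 1.1228832 ,  0.4778463 ,  0.02234056,  1.55645394, -0.01145169,
        1.10928749, -0.08306781]), 'qvel': array([ 0.00069924, -0.00191696,  0.00077054, -0.00164862,  0.00038165,
        0.00155286,  0.00045787]), 'tau': array([-2.35485422e-04, -5.96464634e+01,  1.60795894e+00, -2.81197482e+01,
        1.24541923e-02,  9.36855358e-03, -8.62024223e-06]), 'tcp_pos': array([ 0.22475968, -0.63585358,  0.23029372]), 'orientation': array([-2.56439156e+00,  1.81320097e+00,  2.54887506e-03]), 'contact_force': array([0.28306347, 0.32003627, 0.11400754]), 'moment': array([-0.03487864, -0.06333301,  0.0140503 ]), 'grip_width': 0.08538124987200475}
{'fx': 373.83489459389364, 'fy': 373.83489459389364, 'cx': 259.15836921710707, 'cy': 193.7602687587026, 'eye': array([0.40899656, 0.02357148, 0.98806338]), 'orientation': array([ 0.0664958 , -0.07214086, -1.55749743])}
{'fx': 438.9451451076215, 'fy': 438.9451451076215, 'cx': 254.23753207560017, 'cy': 185.04890873492485, 'eye': array([0.05645705, 1.05684266, 0.47372795]), 'orientation': array([ 0.32370106, -1.60427379, -2.32723556])}
```

View pics/top0.png

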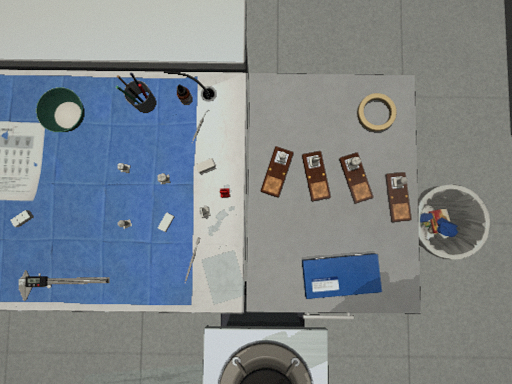

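View pics/side0.png

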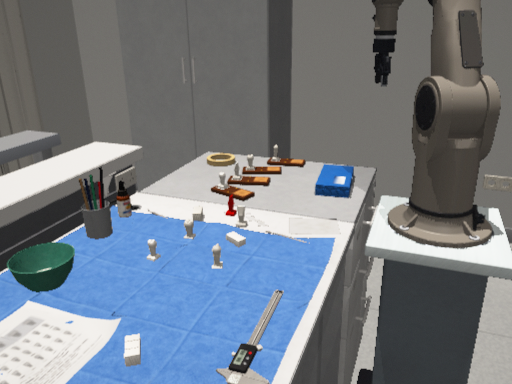

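```bash
cat > h.py <<'E'
import numpy as np, cv2
from scipy.spatial.transform import Rotation as R
from bench import *
def ray(n,u,v):
    c=calibration(n); M=R.from_rotvec(c["orientation"]).as_matrix()
    d=M@np.array([(u-c["cx"])/c["fx"],-(v-c["cy"])/c["fy"],-1.0]); return np.array(c["eye"]),d
def onplane(n,u,v,z):
    e,d=ray(n,u,v); return e+d*(z-e[2])/d[2]
def cloud(n,dep):
    c=calibration(n); M=R.from_rotvec(c["orientation"]).as_matrix()
    v,u=np.mgrid[0:384,0:512]
    P=np.stack([(u-c["cx"])/c["fx"]*dep,-(v-c["cy"])/c["fy"]*dep,-dep],-1)
    return P@M.T+np.array(c["eye"])
def crop(p,x0,y0,x1,y1,k,f):
    cv2.imwrite(f,cv2.resize(p[y0:y1,x0:x1,::-1],None,fx=k,fy=k,interpolation=cv2.INTER_CUBIC))
E
python3 - <<'E'
from h import *
t=np.load("top0.npz");s=np.load("side0.npz")
crop(t['p'],100,140,240,240,5,"pics/t1.png")
crop(t['p'],255,135,420,230,4.5,"pics/t2.png")
crop(s['p'],110,190,270,280,5,"pics/s1.png")
crop(s['p'],200,140,320,205,6,"pics/s2.png")
for n,d in(("top",t),("side",s)):
    C=cloud(n,d['d']);
    for u,v in([(150,200),(280,210),(350,220),(272,188)] if n=="top" else [(180,275),(300,200)]): print(n,u,v,C[v,u].round(4))
E
```

```text
top 150 200 [0.4758 0.3062 0.0102]
top 280 210 [ 4.542e-01 -3.510e-02 -2.000e-04]
top 350 220 [ 0.4299 -0.2189  0.0047]
top 272 188 [ 0.5115 -0.0131  0.0086]
side 180 275 [0.4705 0.4209 0.0077]
side 300 200 [ 0.3575 -0.0396  0.0008]
```

View pics/t1.png

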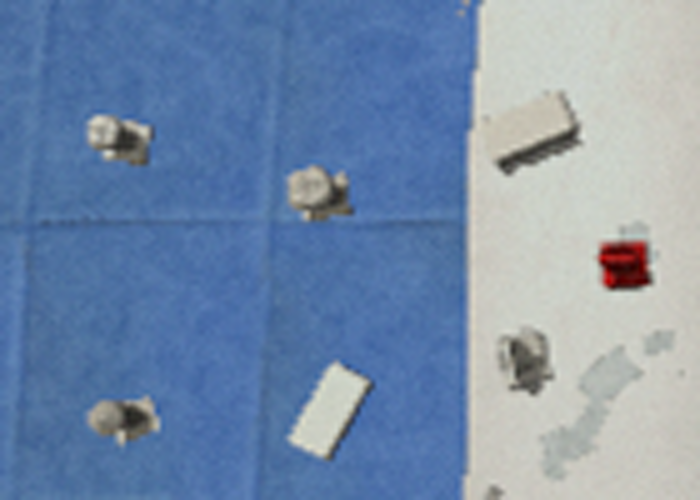

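View pics/t2.png

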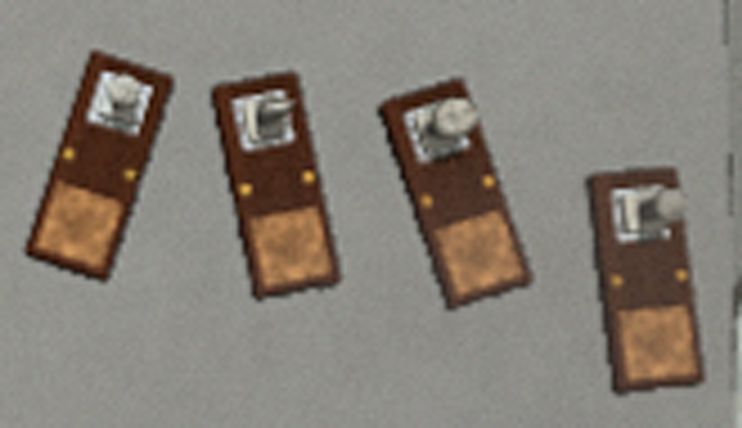

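View pics/s1.png

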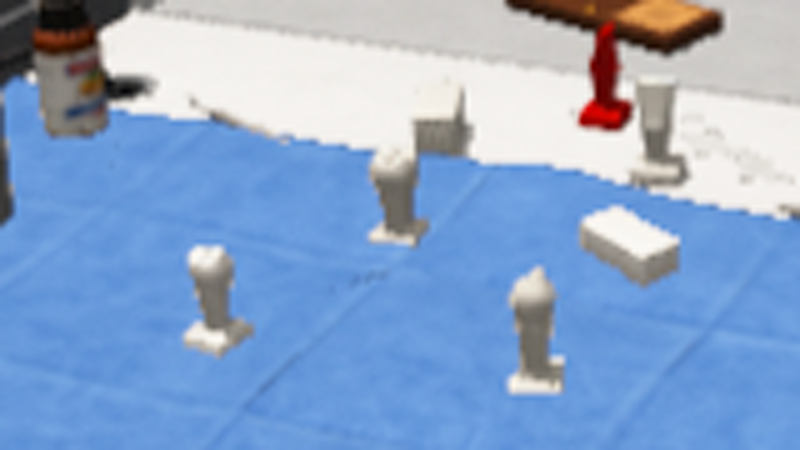

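View pics/s2.png

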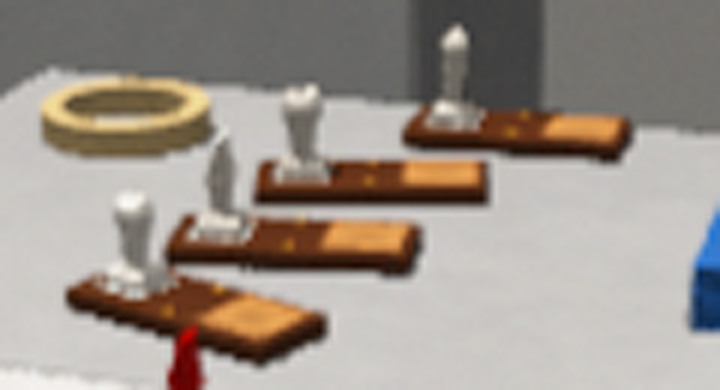

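```bash
python3 - <<'E'
from h import *
t=np.load("top0.npz")['p'];s=np.load("side0.npz")['p']
def tile(p,cs,r,k):
    return np.hstack([cv2.resize(p[v-r:v+r,u-r:u+r,::-1],None,fx=k,fy=k,interpolation=cv2.INTER_NEAREST) for u,v in cs])
a=tile(t,[(126,168),(164,179),(126,223),(205,212)],12,8)
b=tile(s,[(153,249),(189,229),(217,257),(241,216)],15,6.4)
cv2.imwrite("pics/z1.png",np.vstack([a,b]))
a=tile(t,[(281,158),(314,162),(354,162),(399,182)],12,8)
b=tile(s,[(223,182),(237,172),(250,163),(276,155)],15,6.4)
cv2.imwrite("pics/z2.png",np.vstack([a,b]))
E
```

```text
(no output)
```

View pics/z1.png

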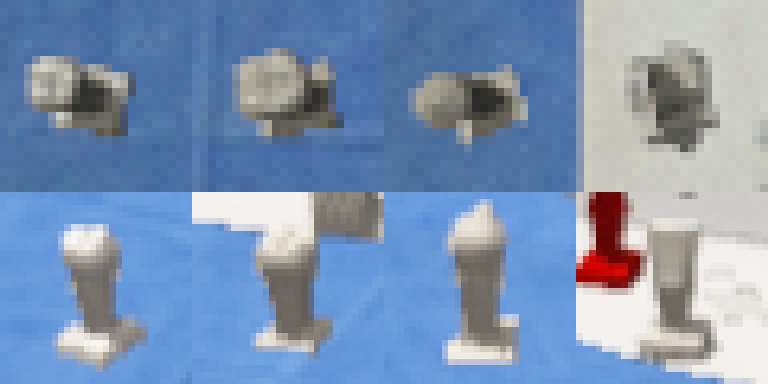

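View pics/z2.png

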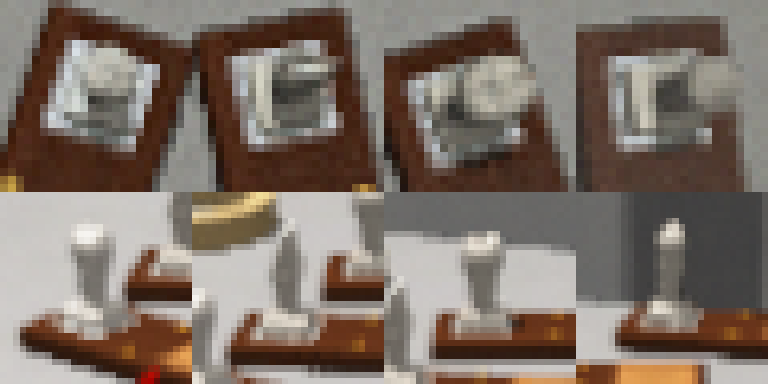

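```bash
python3 - <<'E'
from h import *
t=np.load("top0.npz")['p'];s=np.load("side0.npz")['p']
def g(p,u0,v0,w,hh,k):
    im=cv2.resize(p[v0:v0+hh,u0:u0+w,::-1],None,fx=k,fy=k,interpolation=cv2.INTER_CUBIC)
    for i in range(0,w,5): 
        cv2.line(im,(int((i+.5)*k),0),(int((i+.5)*k),5),(0,0,255),1); cv2.putText(im,str(u0+i),(int(i*k),16),0,.4,(0,255,255),1)
    for i in range(0,hh,5): 
        cv2.line(im,(0,int((i+.5)*k)),(5,int((i+.5)*k)),(0,0,255),1); cv2.putText(im,str(v0+i),(6,int((i+.5)*k)+4),0,.4,(0,255,255),1)
    return im
a=np.hstack([g(t,u-10,v-8,20,16,19) for u,v in[(126,168),(164,179)]])
b=np.hstack([g(t,u-10,v-8,20,16,19) for u,v in[(124,223),(206,212)]])
cv2.imwrite("pics/z3.png",np.vstack([a,b])[:600])
a=np.hstack([g(s,u-12,v-8,24,16,16) for u,v in[(153,256),(189,236)]])
b=np.hstack([g(s,u-12,v-8,24,16,16) for u,v in[(217,263),(241,222)]])
cv2.imwrite("pics/z4.png",np.vstack([a,b])[:600])
# cork
hsv=cv2.cvtColor(t,cv2.COLOR_RGB2HSV)
for u,v in[(272,186),(319,190),(361,191),(401,211)]:
    print(t[v,u],hsv[v,u])
m=cv2.inRange(hsv,(5,90,130),(25,255,255)); m[:135]=0;m[:,:255]=0;m[230:]=0
n,l,st,c=cv2.connectedComponentsWithStats(m)
for i in range(1,n):
    if st[i,4]>60:
        cn,_=cv2.findContours((l==i).astype(np.uint8),0,2); r=cv2.minAreaRect(cn[0])
        print(c[i].round(2),st[i,4],r,onplane("top",*c[i],.012).round(4),onplane("top",*r[0],.012).round(4))
hs=cv2.cvtColor(s,cv2.COLOR_RGB2HSV)
m=cv2.inRange(hs,(5,90,150),(25,255,255)); m[:150]=0;m[:,:205]=0;m[200:]=0;m[:,310:]=0
n,l,st,c=cv2.connectedComponentsWithStats(m)
for i in range(1,n):
    if st[i,4]>20:
        print(c[i].round(2),st[i,4],onplane("side",*c[i],.012).round(4))
E
```

```text
[139  98  63] [ 14 139 139]
[145 104  68] [ 14 135 145]
[136 100  71] [ 13 122 136]
[139 103  73] [ 14 121 139]
[272.22 184.61] 225 ((272.35003662109375, 184.4499969482422), (14.862703323364258, 15.17893123626709), 18.43494987487793) [ 0.5201 -0.0135  0.012 ] [ 0.5205 -0.0138  0.012 ]
[319.11 189.32] 221 ((319.1730651855469, 189.3654022216797), (14.904827117919922, 15.100942611694336), 78.69007110595703) [ 0.5092 -0.1367  0.012 ] [ 0.5091 -0.1369  0.012 ]
[360.96 190.7 ] 227 ((361.0500183105469, 190.6500244140625), (15.17893123626709, 14.862702369689941), 71.56504821777344) [ 0.5069 -0.2466  0.012 ] [ 0.507  -0.2469  0.012 ]
[400.6  210.74] 225 ((400.6402282714844, 210.76219177246094), (15.129120826721191, 15.23955249786377), 83.6598129272461) [ 0.4555 -0.3498  0.012 ] [ 0.4555 -0.3499  0.012 ]
[220.6  157.57] 97 [ 0.7273 -0.303   0.012 ]
[296.78 160.63] 49 [ 0.4581 -0.3531  0.012 ]
[273.  168.5] 52 [ 0.5083 -0.2456  0.012 ]
[260.51 178.96] 68 [ 0.5117 -0.1372  0.012 ]
[241.71 192.31] 83 [ 0.5231 -0.0147  0.012 ]
```

View pics/z3.png

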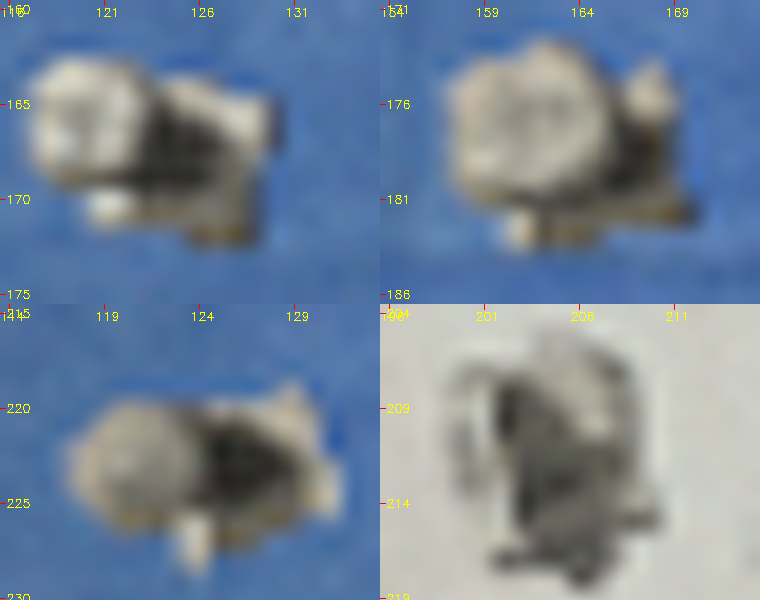

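View pics/z4.png

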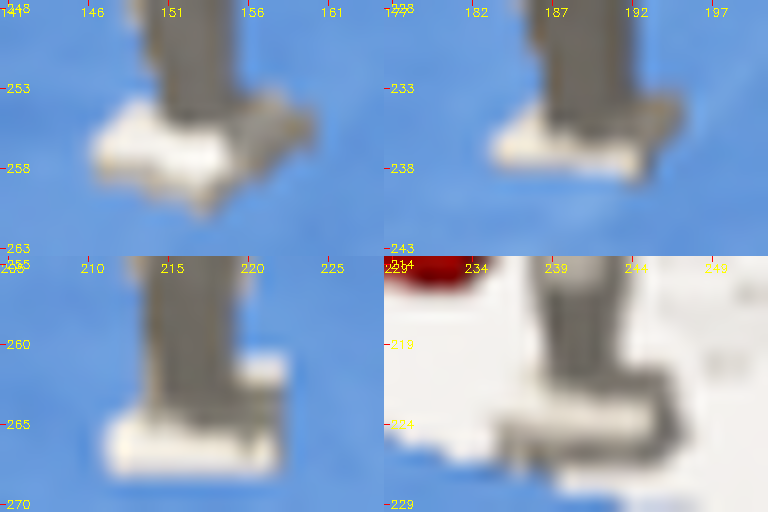

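```bash
python3 - <<'E'
from h import *
S={'pre':[(146.4,258.8),(153.4,260.9),(160.2,256.8)],'mol':[(183.3,237.8),(192.5,238.9),(195.3,235.3)],'can':[(211.4,268.2),(221.8,267.9),(222.4,262.7)],'inc':[(235.6,225.3),(245.2,226.6),(247.5,225.0)]}
for k,c in S.items():
    P=np.array([onplane("side",*x,.002)[:2] for x in c])
    e=[P[0]-P[1],P[2]-P[1]]
    print(k,((P[0]+P[2])/2).round(4),[round(float(np.linalg.norm(x))*1e3,1) for x in e],[round(float(np.degrees(np.arctan2(x[1],x[0])))%90,1) for x in e])
# top: crown centre rays at height, and foot corners
T={'pre':((120.0-.4,165.8),.045,(129.8,164.5),(129.1,172.5),(120.3,171.3)),'mol':((161.2,176.6),.046,(0,0),(169.4,181.2),(160.8,183.2)),'can':((120.6,222.6),.045,(129,218.6),(131.0,224.8),(123.4,228.3))}
for k,c in T.items():
    print(k,onplane("top",*c[0],c[1]).round(4)[:2],[onplane("top",*x,.002)[:2].round(4).tolist() for x in c[2:]],[onplane("top",*x,.011)[:2].round(4).tolist() for x in c[2:]])
E
```

```text
pre [0.5641 0.3733] [19.2, 20.0] [82.9, 78.1]
mol [0.5398 0.2608] [23.1, 18.4] [5.8, 8.2]
can [0.4222 0.3554] [21.1, 20.4] [22.9, 21.8]
inc [0.4482 0.1643] [25.1, 10.3] [2.6, 79.2]
pre [0.5597 0.3768] [[0.5704, 0.3659], [0.5489, 0.3668], [0.5518, 0.3903]] [[0.5689, 0.3628], [0.5476, 0.3637], [0.5505, 0.387]]
mol [0.5332 0.2698] [[1.0258, 0.7441], [0.5269, 0.2591], [0.5213, 0.2817]] [[1.0202, 0.7375], [0.5259, 0.2569], [0.5203, 0.2793]]
can [0.4156 0.3678] [[0.4266, 0.3619], [0.4105, 0.356], [0.4011, 0.3755]] [[0.4265, 0.3588], [0.4105, 0.3529], [0.4012, 0.3723]]
```

```bash
python3 - <<'E'
from h import *
for n,bx in(("top",{'blueA':(60,110,110,200),'blueB':(130,190,160,215),'white':(205,120,240,155),'grey':(260,90,340,140),'grey2':(255,205,300,245)}),("side",{'blue':(160,270,205,320),'blueb':(230,250,260,275),'grey':(290,185,310,205)})):
    C=cloud(n,np.load(n+"0.npz")['d'])
    for k,(a,b,c,d) in bx.items():
        q=C[b:d,a:c].reshape(-1,3); print(n,k,np.median(q,0).round(4),q[:,2].std().round(4))
C=cloud("top",np.load("top0.npz")['d'])
for k,(u,v) in dict(pre=(120,166),mol=(161,177),can=(120,223),inc=(206,210),pm=(282,157),mm=(356,161)).items(): print(k,np.median(C[v-2:v+3,u-2:u+3].reshape(-1,3),0).round(4))
C=cloud("side",np.load("side0.npz")['d'])
for k,(u,v) in dict(pre=(151,243),mol=(189,224),can=(216,250),inc=(241,210)).items(): print(k,np.median(C[v-1:v+2,u-1:u+2].reshape(-1,3),0).round(4))
E
```

```text
top blueA [0.5942 0.4834 0.0068] 0.0733
top blueB [0.4702 0.3204 0.0098] 0.0713
top white [0.6476 0.1217 0.0031] 0.0688
top grey [ 0.7126 -0.0847  0.0012] 0.054
top grey2 [ 0.4152 -0.0273  0.0013] 0.0614
side blue [0.4331 0.4778 0.0075] 0.0241
side blueb [0.3706 0.3311 0.0067] 0.034
side grey [ 0.3711 -0.0827 -0.0008] 0.0237
pre [0.559  0.3746 0.0467]
mol [0.5319 0.2696 0.0483]
can [0.4145 0.3645 0.0542]
inc [0.4502 0.1564 0.0318]
pm [ 0.5875 -0.0358  0.055 ]
mm [ 0.5771 -0.2221  0.0587]
pre [0.559  0.3817 0.0431]
mol [0.528  0.2781 0.0449]
can [0.4125 0.373  0.0484]
inc [0.4472 0.1671 0.0441]
```

```bash
python3 - <<'E'
from h import *
S={'pre':[(146.4,258.8),(153.4,260.9),(160.2,256.8)],'mol':[(183.3,237.8),(192.5,238.9),(195.3,235.3)],'can':[(211.4,268.2),(221.8,267.9),(222.4,262.7)],'inc':[(235.6,225.3),(245.2,226.6),(247.5,225.0)]}
for k,c in S.items():
    P=np.array([onplane("side",*x,.008 if k!='inc' else .003)[:2] for x in c])
    e=[P[0]-P[1],P[2]-P[1]]
    print(k,((P[0]+P[2])/2).round(4))
for n,p in {'incTop':[(206.3,208.4)],'incfootR':[(210.2,214.8)],'BL':[(201.4,216.7)],'B':[(205.4,218)]}.items():
    print(n,[onplane("top",*q,z).round(4) for q in p for z in(.003,.011,.05)])
t=np.load("top0.npz")['p']; cv2.imwrite("pics/inc.png",cv2.resize(t[200:224,192:220,::-1],None,fx=25,fy=25,interpolation=cv2.INTER_CUBIC))
E
```

```text
pre [0.5576 0.382 ]
mol [0.5337 0.2709]
can [0.4176 0.3643]
inc [0.4473 0.1661]
incTop [array([0.4559, 0.1593, 0.003 ]), array([0.4555, 0.1582, 0.011 ]), array([0.4537, 0.1529, 0.05  ])]
incfootR [array([0.4392, 0.1487, 0.003 ]), array([0.4389, 0.1477, 0.011 ]), array([0.4377, 0.1427, 0.05  ])]
BL [array([0.4339, 0.1717, 0.003 ]), array([0.4337, 0.1705, 0.011 ]), array([0.4327, 0.1646, 0.05  ])]
B [array([0.4306, 0.1611, 0.003 ]), array([0.4304, 0.16  , 0.011 ]), array([0.4296, 0.1545, 0.05  ])]
```

View pics/inc.png

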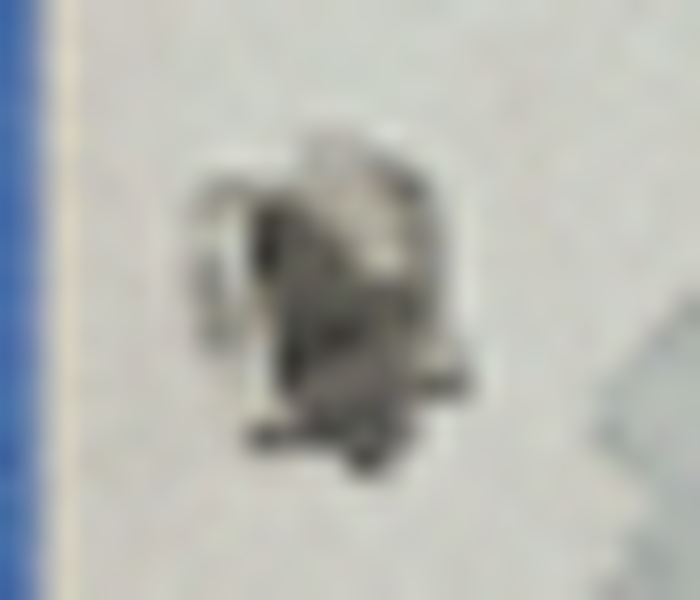

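```bash
cat >> h.py <<'E'
def plan(x,y,z,yawdeg=None,n=8,mod=90):
    o=get_obs(); M=R.from_rotvec(o["orientation"]).as_matrix(); p=o["tcp_pos"]
    yaw=np.degrees(np.arctan2(M[1,0],M[0,0])); 
    tilt=np.cross(M[:,2],[0,0,-1]); tt=M.T@tilt
    print("t",round(o["clock"],2),"tcp",(p*1e3).round(1),"yaw",round(yaw,1),"tilt(tool)",tt.round(4),"q",np.round(o["joints"],2),"F",np.round(o["contact_force"],1),"w",round(o["grip_width"]*1e3,1))
    d=0
    if yawdeg is not None:
        d=(yawdeg-yaw+mod/2)%mod-mod/2
    wz=-np.radians(d)/n
    print("dyaw deg",round(d,1),"wz/row",round(wz,4),"wz total",round(-np.radians(d),3))
    D=np.array([x,y,z])-p
    print("no-turn tool delta mm",(M.T@D*1e3).round(1))
    if d:
        M2=R.from_euler('z',d,degrees=True).as_matrix()@M
        print("after-turn tool delta",(M2.T@D*1e3).round(1))
        Mi=M.copy(); st=R.from_rotvec([0,0,wz]).as_matrix()
        print("per-row with turn:"); 
        for i in range(n):
            print((Mi.T@D/n*1e3).round(1)); Mi=Mi@st
E
python3 - <<'E'
from h import *
plan(.448,.163,.20,10)
E
```

```text
t 0.1 tcp [ 224.8 -635.9  230.4] yaw -70.5 tilt(tool) [ 0.0001  0.0016 -0.    ] q [ 1.12  0.48  0.02  1.56 -0.01  1.11 -0.08] F [ 0.8 -0.8 -0.4] w 85.5
dyaw deg -9.5 wz/row 0.0207 wz total 0.165
no-turn tool delta mm [-678.8 -476.7   31.5]
after-turn tool delta [-748.  -358.5   31.6]
per-row with turn:
[-84.8 -59.6   3.9]
[-86.1 -57.8   3.9]
[-87.2 -56.    3.9]
[-88.4 -54.2   3.9]
[-89.5 -52.4   3.9]
[-90.5 -50.5   3.9]
[-91.6 -48.6   3.9]
[-92.5 -46.7   3.9]
```

```bash
python3 - <<'E'
from h import *
plan(.5,-.23,.2,-25,mod=180)
E
```

```text
t 0.1 tcp [ 224.8 -635.9  230.4] yaw -70.5 tilt(tool) [ 0.0001  0.0016 -0.    ] q [ 1.12  0.48  0.02  1.56 -0.01  1.11 -0.08] F [ 0.8 -0.8 -0.4] w 85.5
dyaw deg 45.5 wz/row -0.0993 wz total -0.795
no-turn tool delta mm [-290.9 -394.8   30.8]
after-turn tool delta [  77.9 -484.2   30.2]
per-row with turn:
[-36.4 -49.3   3.9]
[-31.3 -52.7   3.9]
[-25.9 -55.6   3.9]
[-20.3 -57.8   3.9]
[-14.4 -59.6   3.9]
[ -8.5 -60.7   3.9]
[ -2.4 -61.2   3.9]
[  3.7 -61.2   3.9]
```

Emit:
{"name": "servo_tool", "arguments": {
  "increments": [-36,-49,4,0,0,-0.1,70,-31,-53,4,0,0,-0.1,70,-26,-55,4,0,0,-0.1,70,-20,-58,4,0,0,-0.1,70,-14,-59,4,0,0,-0.1,70,-8,-60,4,0,0,-0.1,70,-2,-60,4,0,0,-0.1,70,4,-60,4,0,0,-0.1,70]
}}

```text
clock: 1.1
tcp_pos: [0.4988, -0.2332, 0.199]
orientation: [3.07, -0.667, -0.0]
contact_force: [0.9, -0.8, -0.9]
grip_width: 0.0698
```

```bash
python3 - <<'E'
from h import *
plan(.448,.163,.1,10,mod=180)
E
```

```text
t 1.1 tcp [ 498.8 -233.2  199. ] yaw -24.5 tilt(tool) [ 0.0002  0.0002 -0.    ] q [ 0.59  0.33 -0.32  1.87  0.13  0.96 -0.22] F [ 0.9 -0.8 -0.9] w 69.8
dyaw deg 34.5 wz/row -0.0753 wz total -0.602
no-turn tool delta mm [-210.6 -339.4   99. ]
after-turn tool delta [  18.8 -399.    99. ]
per-row with turn:
[-26.3 -42.4  12.4]
[-23.1 -44.3  12.4]
[-19.7 -45.9  12.4]
[-16.2 -47.2  12.4]
[-12.6 -48.3  12.4]
[ -8.9 -49.1  12.4]
[ -5.2 -49.7  12.4]
[ -1.4 -49.9  12.4]
```

Tracks precisely. Continue to above the incisor carving (top view 205,212).

Emit:
{"name": "servo_tool", "arguments": {
  "increments": [-26,-42,12,0,0,-0.075,60,-23,-44,12,0,0,-0.075,60,-20,-46,12,0,0,-0.075,60,-16,-47,12,0,0,-0.075,60,-13,-48,12,0,0,-0.075,60,-9,-49,12,0,0,-0.075,60,-5,-50,12,0,0,-0.075,60,-1,-50,12,0,0,-0.075,60]
}}

```text
clock: 2.1
tcp_pos: [0.4485, 0.1621, 0.1029]
orientation: [3.13, 0.268, 0.0]
contact_force: [1.5, -0.3, 0.1]
grip_width: 0.0601
```

```bash
python3 - <<'E'
from h import *
plan(.448,.163,.02,10,mod=180)
s,d=grab_frame("side"); crop(s,160,100,320,240,5,"pics/i1.png")
s,d=grab_frame("top"); crop(s,150,150,270,250,6,"pics/i2.png")
E
```

```text
t 2.1 tcp [448.5 162.1 102.9] yaw 9.8 tilt(tool) [ 0.0002 -0.     -0.    ] q [ 0.01  0.39 -0.58  2.1   0.32  0.73 -0.6 ] F [ 1.5 -0.3  0.1] w 60.1
dyaw deg 0.2 wz/row -0.0004 wz total -0.003
no-turn tool delta mm [-0.4 -1.  82.9]
after-turn tool delta [-0.4 -1.  82.9]
per-row with turn:
[-0.  -0.1 10.4]
[-0.  -0.1 10.4]
[-0.  -0.1 10.4]
[-0.  -0.1 10.4]
[-0.  -0.1 10.4]
[-0.  -0.1 10.4]
[-0.  -0.1 10.4]
[-0.  -0.1 10.4]
```

View pics/i1.png

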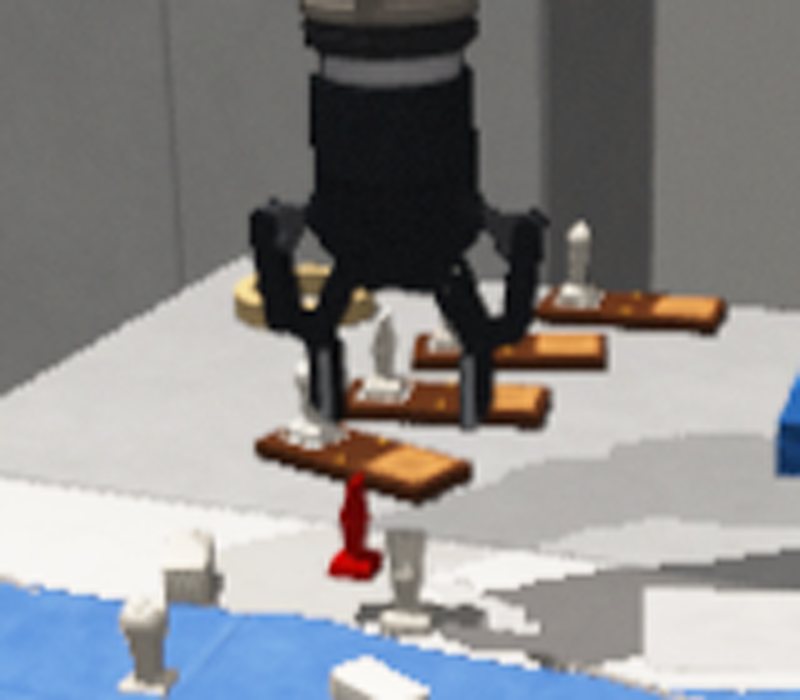

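View pics/i2.png

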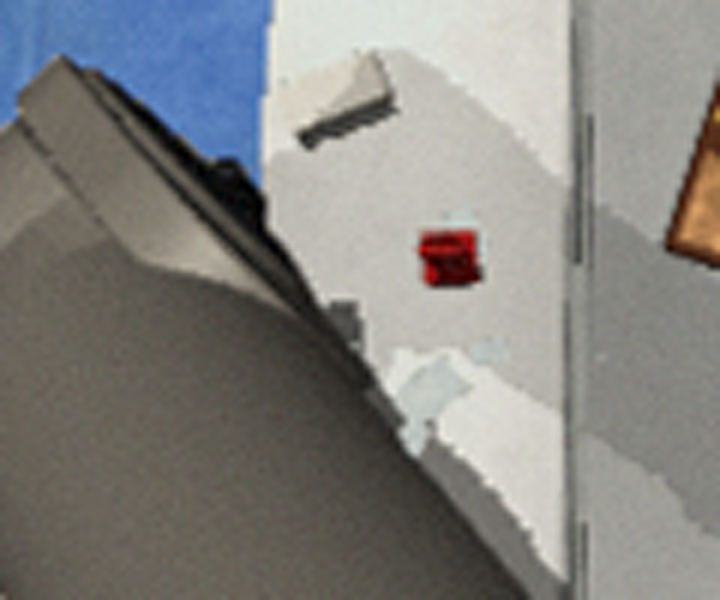

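```bash
cat >> h.py <<'E'
def proj(n,P):
    c=calibration(n); M=R.from_rotvec(c["orientation"]).as_matrix(); q=M.T@(np.asarray(P)-c["eye"])
    return np.array([c["cx"]+c["fx"]*q[0]/-q[2], c["cy"]-c["fy"]*q[1]/-q[2]])
E
python3 - <<'E'
from h import *
for z in(.095,.103,.110,.118):
    print(z,[proj("side",(.4485+s*.033*.985,.162+s*.033*.17+.01,z)).round(1) for s in(-1,1)])
E
```

```text
0.095 [array([252.7, 191.8]), array([225.6, 190.2])]
0.103 [array([252.6, 188.6]), array([225.4, 187. ])]
0.11 [array([252.6, 185.8]), array([225.3, 184.3])]
0.118 [array([252.5, 182.6]), array([225.2, 181.1])]
```

Emit:
{"name": "servo_tool", "arguments": {
  "increments": [0,-1,13,0,0,0,60,0,0,14,0,0,0,60,0,0,14,0,0,0,60,0,0,14,0,0,0,60,0,0,14,0,0,0,50,0,0,14,0,0,0,45,0,0,11,0,0,0,40,0,0,5,0,0,0,40],
  "squeeze": 20
}}

```text
clock: 3.2
tcp_pos: [0.4485, 0.1617, 0.0035]
orientation: [3.13, 0.266, -0.001]
contact_force: [-0.3, -0.7, -0.3]
grip_width: 0.04
```

```bash
python3 - <<'E'
from h import *
plan(.448,.163,.003)
s,d=grab_frame("side"); crop(s,200,150,280,240,6,"pics/i3.png")
E
```

```text
t 3.2 tcp [448.5 161.7   3.5] yaw 9.7 tilt(tool) [0.0002 0.0008 0.    ] q [-0.1   0.56 -0.46  2.15  0.48  0.53 -0.75] F [-0.3 -0.7 -0.3] w 40.0
dyaw deg 0 wz/row -0.0 wz total -0.0
no-turn tool delta mm [-0.2 -1.3  0.5]
```

View pics/i3.png

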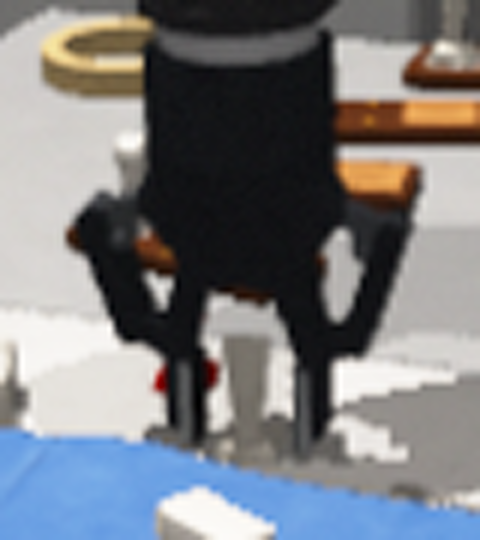

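Emit:
{"name": "servo_tool", "arguments": {
  "increments": [0,-1,0,0,0,0,24,0,0,0,0,0,0,15,0,0,0,0,0,0,15,0,0,0,0,0,0,15,0,0,-5,0,0,0,15,0,0,-15,0,0,0,15,0,0,-30,0,0,0,15,0,0,-30,0,0,0,15],
  "squeeze": 30
}}

```text
clock: 4.25
tcp_pos: [0.4485, 0.1628, 0.086]
orientation: [-3.13, -0.265, -0.0]
contact_force: [-0.2, -0.5, -0.8]
grip_width: 0.0233
```

```bash
python3 - <<'E'
from h import *
plan(.510,-.137,.1,0,mod=180)
s,d=grab_frame("side"); crop(s,190,110,290,210,6,"pics/i4.png")
E
```

```text
t 4.25 tcp [448.5 162.8  86. ] yaw 9.7 tilt(tool) [-0.0002 -0.0001 -0.    ] q [-0.01  0.42 -0.57  2.11  0.35  0.7  -0.63] F [-0.2 -0.5 -0.8] w 23.3
dyaw deg -9.7 wz/row 0.0212 wz total 0.169
no-turn tool delta mm [ 10.2 305.9 -14.1]
after-turn tool delta [ 61.5 299.8 -14.1]
per-row with turn:
[ 1.3 38.2 -1.8]
[ 2.1 38.2 -1.8]
[ 2.9 38.1 -1.8]
[ 3.7 38.1 -1.8]
[ 4.5 38.  -1.8]
[ 5.3 37.9 -1.8]
[ 6.1 37.8 -1.8]
[ 6.9 37.6 -1.8]
```

View pics/i4.png

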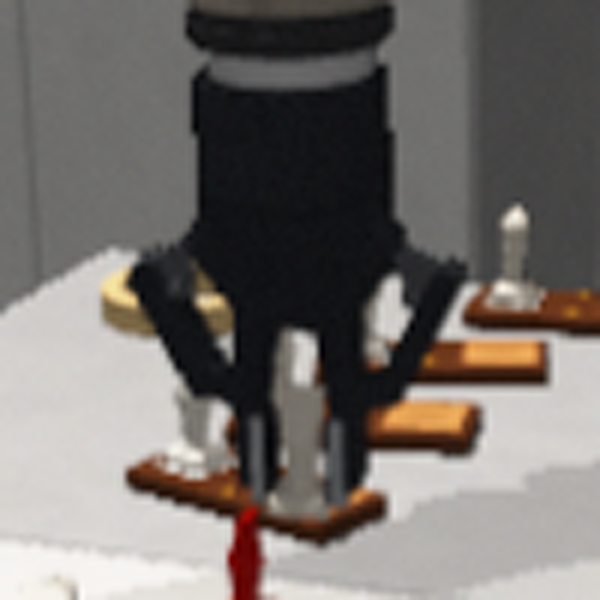

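Emit:
{"name": "servo_tool", "arguments": {
  "increments": [1,38,-4,0,0,0,15,2,38,-4,0,0,0,15,1,38,-4,0,0,0,15,1,38,-2,0,0,0,15,1,38,0,0,0,0,15,2,38,0,0,0,0,15,1,38,0,0,0,0,15,1,38,0,0,0,0,15]
}}

```text
clock: 5.3
tcp_pos: [0.5098, -0.1365, 0.0993]
orientation: [3.13, 0.265, 0.002]
contact_force: [0.6, 0.5, -0.2]
grip_width: 0.0235
```

```bash
python3 - <<'E'
from h import *
plan(.510,-.137,.0155)
s,d=grab_frame("side"); crop(s,210,100,330,200,6,"pics/i5.png")
E
```

```text
t 5.3 tcp [ 509.8 -136.5   99.3] yaw 9.7 tilt(tool) [ 0.0002 -0.0009  0.    ] q [ 0.54  0.46 -0.5   1.99  0.31  0.76  0.03] F [ 0.6  0.5 -0.2] w 23.5
dyaw deg 0 wz/row -0.0 wz total -0.0
no-turn tool delta mm [-0.   0.5 83.8]
```

View pics/i5.png

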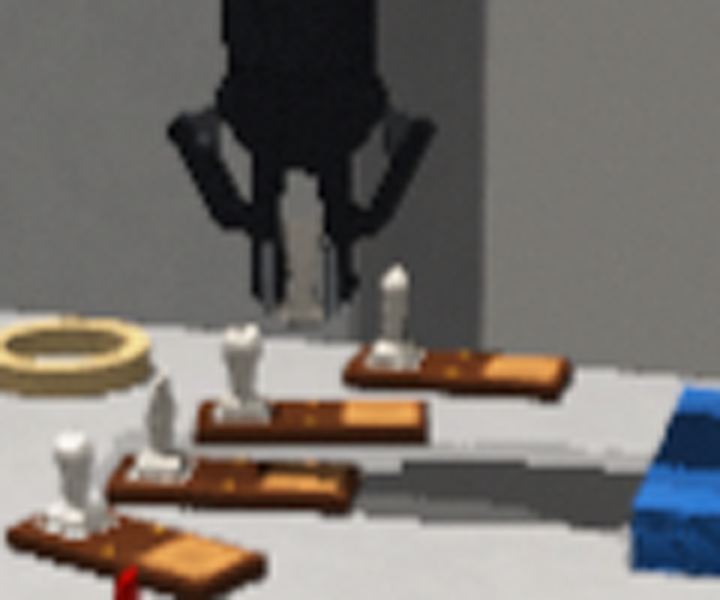

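```bash
python3 - <<'E'
from h import *
for z in(.085,.09,.095,.1,.105): print(z,proj("side",(.51,-.136+.0,z)).round(1),proj("side",(.51,-.124,z)).round(1))
E
```

```text
0.085 [260.6 156.5] [259.2 157.6]
0.09 [260.6 154.9] [259.2 156. ]
0.095 [260.6 153.3] [259.1 154.4]
0.1 [260.5 151.7] [259.1 152.8]
0.105 [260.5 150.1] [259.1 151.2]
```

Emit:
{"name": "servo_tool", "arguments": {
  "increments": [0,1,14,0,0,0,15,0,0,15,0,0,0,15,0,0,15,0,0,0,15,0,0,15,0,0,0,15,0,0,12,0,0,0,15,0,0,8,0,0,0,15,0,0,3,0,0,0,15,0,0,1,0,0,0,15]
}}

```text
clock: 6.35
tcp_pos: [0.5099, -0.1363, 0.0153]
orientation: [3.13, 0.265, 0.0]
contact_force: [0.8, 0.4, 0.5]
grip_width: 0.0232
```

Emit:
{"name": "servo_tool", "arguments": {
  "increments": [0,0,0.5,0,0,0,15,0,0,0.5,0,0,0,15,0,0,0.5,0,0,0,15,0,0,0,0,0,0,15,0,0,0,0,0,0,15,0,0,0,0,0,0,15,0,0,0,0,0,0,15,0,0,0,0,0,0,15]
}}

```text
clock: 7.35
tcp_pos: [0.51, -0.1364, 0.0145]
orientation: [3.13, 0.265, 0.001]
contact_force: [-1.2, 0.1, 6.2]
grip_width: 0.0234
```

Emit:
{"name": "servo_tool", "arguments": {
  "increments": [0,0,0,0,0,0,28,0,0,0,0,0,0,36,0,0,0,0,0,0,45,0,0,-3,0,0,0,45,0,0,-15,0,0,0,45,0,0,-30,0,0,0,50,0,0,-45,0,0,0,60,0,0,-45,0,0,0,60]
}}

```text
clock: 8.35
tcp_pos: [0.5096, -0.1361, 0.1541]
orientation: [-3.13, -0.266, -0.001]
contact_force: [0.6, -0.8, 0.1]
grip_width: 0.0599
```

```bash
python3 - <<'E'
from h import *
plan(.534,.27,.12,12,mod=90)
s,d=grab_frame("side"); crop(s,200,130,300,210,7,"pics/i6.png")
s,d=grab_frame("top"); crop(s,255,135,420,230,4.5,"pics/i7.png")
E
```

```text
t 8.35 tcp [ 509.6 -136.1  154.1] yaw 9.7 tilt(tool) [ 0.     -0.0004  0.    ] q [ 0.58  0.38 -0.54  1.95  0.25  0.87  0.08] F [ 0.6 -0.8  0.1] w 59.9
dyaw deg 2.3 wz/row -0.005 wz total -0.04
no-turn tool delta mm [  92.4 -396.2   34.1]
after-turn tool delta [ 108.3 -392.1   34.1]
per-row with turn:
[ 11.6 -49.5   4.3]
[ 11.8 -49.5   4.3]
[ 12.1 -49.4   4.3]
[ 12.3 -49.3   4.3]
[ 12.5 -49.3   4.3]
[ 12.8 -49.2   4.3]
[ 13.  -49.1   4.3]
[ 13.3 -49.1   4.3]
```

View pics/i6.png

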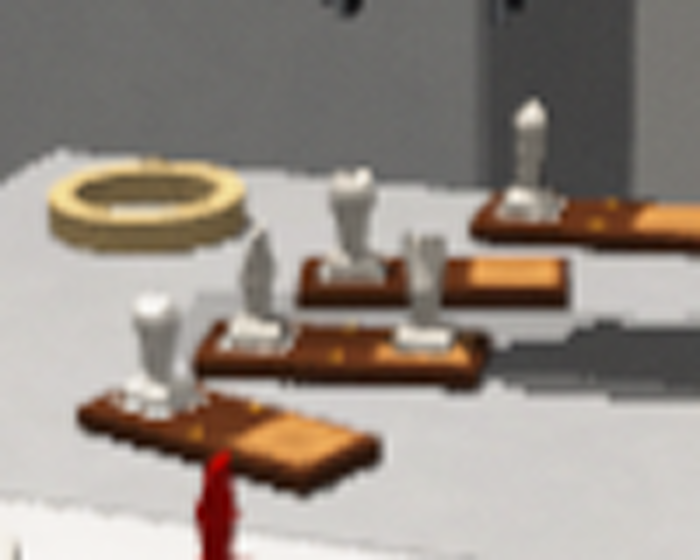

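View pics/i7.png

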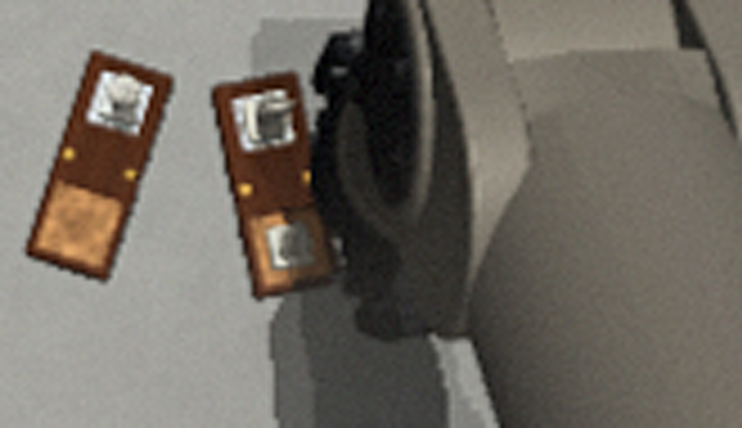

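Emit:
{"name": "servo_tool", "arguments": {
  "increments": [12,-49,4,0,0,-0.005,60,12,-49,4,0,0,-0.005,60,12,-49,4,0,0,-0.005,60,12,-49,4,0,0,-0.005,60,12,-49,4,0,0,-0.005,60,13,-49,4,0,0,-0.005,60,13,-49,5,0,0,-0.005,60,13,-49,5,0,0,-0.005,60]
}}

```text
clock: 9.45
tcp_pos: [0.5342, 0.2687, 0.1178]
orientation: [3.124, 0.328, 0.0]
contact_force: [0.7, -0.7, 0.5]
grip_width: 0.06
```

```bash
python3 - <<'E'
from h import *
plan(.534,.27,.0035,12)
s,d=grab_frame("side"); crop(s,130,130,270,260,5,"pics/m1.png")
E
```

```text
t 9.45 tcp [534.2 268.7 117.8] yaw 12.0 tilt(tool) [ 0.0003 -0.      0.    ] q [-0.13  0.55 -0.59  1.81  0.38  0.89 -0.68] F [ 0.7 -0.7  0.5] w 60.0
dyaw deg 0.0 wz/row -0.0001 wz total -0.0
no-turn tool delta mm [ 1.000e-01 -1.300e+00  1.143e+02]
after-turn tool delta [ 1.000e-01 -1.300e+00  1.143e+02]
per-row with turn:
[ 0.  -0.2 14.3]
[ 0.  -0.2 14.3]
[ 0.  -0.2 14.3]
[ 0.  -0.2 14.3]
[ 0.  -0.2 14.3]
[ 0.  -0.2 14.3]
[ 0.  -0.2 14.3]
[ 0.  -0.2 14.3]
```

View pics/m1.png

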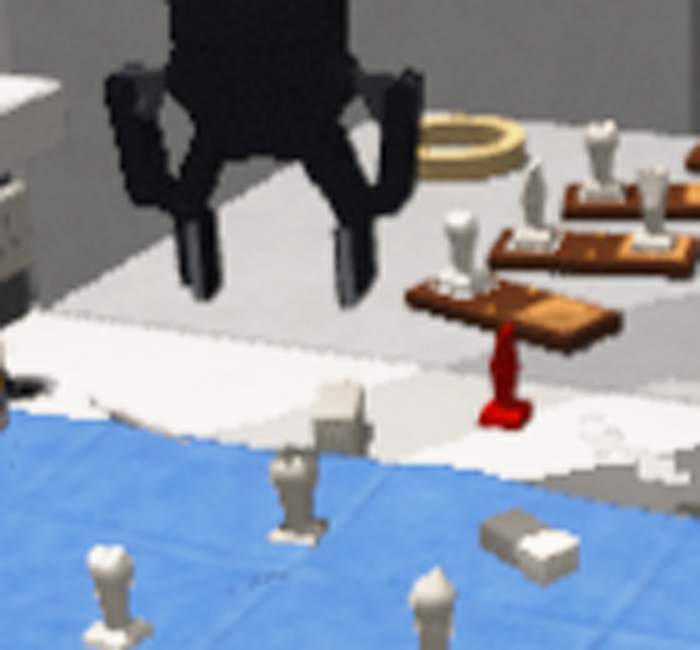

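Emit:
{"name": "servo_tool", "arguments": {
  "increments": [0,-1,15,0,0,0,60,0,0,18,0,0,0,60,0,0,18,0,0,0,60,0,0,18,0,0,0,60,0,0,16,0,0,0,55,0,0,12,0,0,0,50,0,0,10,0,0,0,45,0,0,6,0,0,0,40]
}}

```text
clock: 10.5
tcp_pos: [0.5341, 0.2684, 0.0043]
orientation: [3.124, 0.328, -0.0]
contact_force: [-0.2, -0.5, 0.1]
grip_width: 0.04
```

```bash
python3 - <<'E'
from h import *
plan(.534,.27,.0035)
s,d=grab_frame("side"); crop(s,150,180,240,260,7,"pics/m2.png")
E
```

```text
t 10.5 tcp [534.1 268.4   4.3] yaw 12.0 tilt(tool) [0.0001 0.0002 0.    ] q [-0.2   0.7  -0.5   1.86  0.5   0.7  -0.78] F [-0.2 -0.5  0.1] w 40.0
dyaw deg 0 wz/row -0.0 wz total -0.0
no-turn tool delta mm [ 0.3 -1.6  0.8]
```

View pics/m2.png

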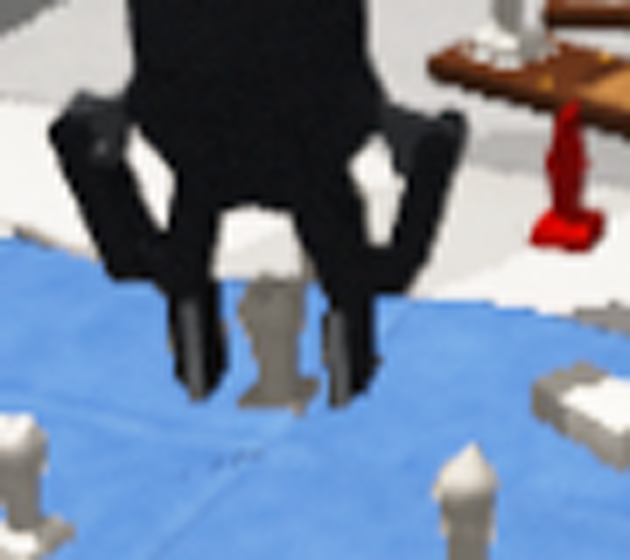

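Emit:
{"name": "servo_tool", "arguments": {
  "increments": [0,-1,1,0,0,0,24,0,0,0,0,0,0,15,0,0,0,0,0,0,15,0,0,0,0,0,0,15,0,0,-5,0,0,0,15,0,0,-15,0,0,0,15,0,0,-30,0,0,0,15,0,0,-40,0,0,0,15]
}}

```text
clock: 11.55
tcp_pos: [0.5335, 0.269, 0.095]
orientation: [3.124, 0.328, -0.002]
contact_force: [0.8, -0.6, -0.4]
grip_width: 0.0221
```

```bash
python3 - <<'E'
from h import *
plan(.5075,-.246,.12)
s,d=grab_frame("side"); crop(s,140,130,240,230,6,"pics/m3.png")
E
```

```text
t 11.55 tcp [533.5 269.   95. ] yaw 12.0 tilt(tool) [0.0003 0.0011 0.    ] q [-0.14  0.58 -0.57  1.83  0.4   0.86 -0.7 ] F [ 0.8 -0.6 -0.4] w 22.1
dyaw deg 0 wz/row -0.0 wz total -0.0
no-turn tool delta mm [-132.4  498.4  -24.7]
```

View pics/m3.png

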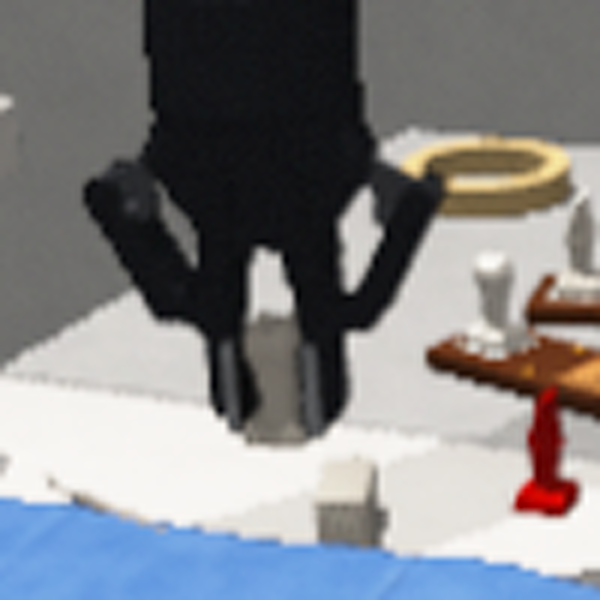

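Emit:
{"name": "servo_tool", "arguments": {
  "increments": [-16,60,-10,0,0,0,15,-16,60,-10,0,0,0,15,-16,60,-10,0,0,0,15,-16,60,0,0,0,0,15,-16,60,0,0,0,0,15,-16,60,0,0,0,0,15,-16,60,0,0,0,0,15,-16,60,0,0,0,0,15]
}}

```text
clock: 12.6
tcp_pos: [0.5084, -0.2277, 0.1248]
orientation: [3.124, 0.328, 0.002]
contact_force: [0.9, 0.3, -0.0]
grip_width: 0.022
```

```bash
python3 - <<'E'
from h import *
plan(.5075,-.246,.015)
E
```

```text
t 12.6 tcp [ 508.4 -227.7  124.8] yaw 12.0 tilt(tool) [ 0.001  -0.0015  0.    ] q [ 0.72  0.46 -0.53  1.91  0.3   0.85  0.25] F [ 0.9  0.3 -0. ] w 22.0
dyaw deg 0 wz/row -0.0 wz total -0.0
no-turn tool delta mm [ -4.8  17.6 109.8]
```

Emit:
{"name": "servo_tool", "arguments": {
  "increments": [-3,9,0,0,0,0,15,-2,8,10,0,0,0,15,0,1,20,0,0,0,15,0,0,20,0,0,0,15,0,0,20,0,0,0,15,0,0,17,0,0,0,15,0,0,8,0,0,0,15,0,0,3,0,0,0,15]
}}

```text
clock: 13.6
tcp_pos: [0.5072, -0.2441, 0.0251]
orientation: [-3.124, -0.328, 0.001]
contact_force: [0.3, -0.7, 0.8]
grip_width: 0.0226
```

```bash
python3 - <<'E'
from h import *
plan(.5075,-.246,.015)
s,d=grab_frame("side"); crop(s,220,110,320,190,7,"pics/m4.png")
E
```

```text
t 13.6 tcp [ 507.2 -244.1   25.1] yaw 12.0 tilt(tool) [-0.0003  0.0003  0.    ] q [ 0.68  0.61 -0.45  1.95  0.41  0.67  0.19] F [ 0.3 -0.7  0.8] w 22.6
dyaw deg 0 wz/row -0.0 wz total -0.0
no-turn tool delta mm [-0.1  1.9 10.1]
```

View pics/m4.png

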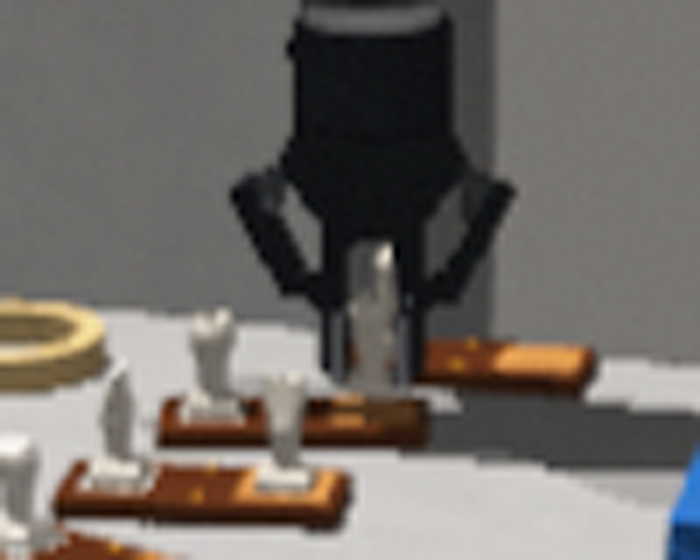

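Emit:
{"name": "servo_tool", "arguments": {
  "increments": [0,2,5,0,0,0,15,0,0,3,0,0,0,15,0,0,1,0,0,0,15,0,0,1,0,0,0,15,0,0,0.5,0,0,0,15,0,0,0,0,0,0,15,0,0,0,0,0,0,15,0,0,0,0,0,0,15]
}}

```text
clock: 14.65
tcp_pos: [0.5076, -0.2463, 0.0152]
orientation: [3.124, 0.328, 0.0]
contact_force: [0.2, 0.2, 0.3]
grip_width: 0.0223
```

Emit:
{"name": "servo_tool", "arguments": {
  "increments": [0,0,0.5,0,0,0,15,0,0,0.5,0,0,0,15,0,0,0.5,0,0,0,15,0,0,0,0,0,0,15,0,0,0,0,0,0,15,0,0,0,0,0,0,15,0,0,0,0,0,0,15,0,0,0,0,0,0,15]
}}

```text
clock: 15.65
tcp_pos: [0.5076, -0.2463, 0.014]
orientation: [3.124, 0.328, -0.0]
contact_force: [-1.2, 1.2, 4.6]
grip_width: 0.0225
```

Contact; release and rise.

Emit:
{"name": "servo_tool", "arguments": {
  "increments": [0,0,0,0,0,0,28,0,0,0,0,0,0,36,0,0,0,0,0,0,45,0,0,-3,0,0,0,45,0,0,-15,0,0,0,45,0,0,-30,0,0,0,50,0,0,-45,0,0,0,60,0,0,-45,0,0,0,60]
}}

```text
clock: 16.65
tcp_pos: [0.5076, -0.2461, 0.1539]
orientation: [3.124, 0.328, 0.001]
contact_force: [1.1, -0.1, 1.3]
grip_width: 0.06
```

```bash
python3 - <<'E'
from h import *
plan(.561,.3765,.15,-7,mod=90)
s,d=grab_frame("side"); crop(s,200,130,300,210,7,"pics/m6.png")
E
```

```text
t 16.65 tcp [ 507.6 -246.1  153.9] yaw 12.0 tilt(tool) [ 0.0002 -0.0005 -0.    ] q [ 0.77  0.44 -0.54  1.87  0.28  0.91  0.3 ] F [ 1.1 -0.1  1.3] w 60.0
dyaw deg -19.0 wz/row 0.0414 wz total 0.332
no-turn tool delta mm [ 181.6 -597.9    3.9]
after-turn tool delta [ -22.9 -624.4    3.8]
per-row with turn:
[ 22.7 -74.7   0.5]
[ 19.6 -75.6   0.5]
[ 16.4 -76.4   0.5]
[ 13.3 -77.    0.5]
[ 10.1 -77.5   0.5]
[  6.8 -77.8   0.5]
[  3.6 -78.    0.5]
[  0.4 -78.1   0.5]
```

View pics/m6.png

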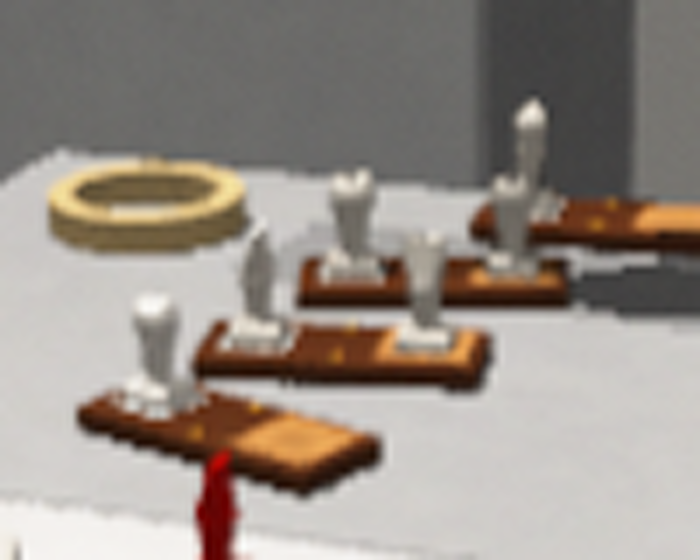

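Emit:
{"name": "servo_tool", "arguments": {
  "increments": [17,-57,0,0,0,0.041,60,15,-57,0,0,0,0.041,60,12,-58,0,0,0,0.041,60,10,-58,0,0,0,0.041,60,8,-59,0,0,0,0.041,60,5,-59,0,0,0,0.041,60,3,-59,0,0,0,0.041,60,0,-59,0,0,0,0.041,60]
}}

```text
clock: 17.7
tcp_pos: [0.5473, 0.2273, 0.1526]
orientation: [-3.136, 0.189, -0.002]
contact_force: [1.2, -0.7, 1.0]
grip_width: 0.0601
```

```bash
python3 - <<'E'
from h import *
plan(.561,.3765,.05,-7,mod=90)
s,d=grab_frame("top"); crop(s,90,130,430,260,2.3,"pics/p0.png")
E
```

```text
t 17.7 tcp [547.3 227.3 152.6] yaw -6.9 tilt(tool) [-0.0003 -0.0012  0.    ] q [-0.07  0.49 -0.57  1.8   0.32  0.94 -0.89] F [ 1.2 -0.7  1. ] w 60.1
dyaw deg -0.1 wz/row 0.0002 wz total 0.002
no-turn tool delta mm [  -4.5 -149.7  102.7]
after-turn tool delta [  -4.7 -149.7  102.7]
per-row with turn:
[ -0.6 -18.7  12.8]
[ -0.6 -18.7  12.8]
[ -0.6 -18.7  12.8]
[ -0.6 -18.7  12.8]
[ -0.6 -18.7  12.8]
[ -0.6 -18.7  12.8]
[ -0.6 -18.7  12.8]
[ -0.6 -18.7  12.8]
```

View pics/p0.png

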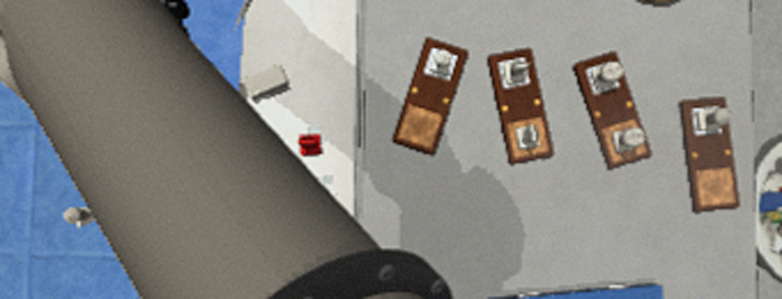

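Emit:
{"name": "servo_tool", "arguments": {
  "increments": [-2,-50,0,0,0,0,60,-2,-50,5,0,0,0,60,-1,-47,10,0,0,0,60,0,-3,10,0,0,0,60,0,0,15,0,0,0,60,0,0,10,0,0,0,60,0,0,5,0,0,0,60,0,0,0,0,0,0,60]
}}

```text
clock: 18.75
tcp_pos: [0.5601, 0.3741, 0.0964]
orientation: [3.135, -0.188, -0.0]
contact_force: [-0.0, 0.7, 0.4]
grip_width: 0.0603
```

```bash
python3 - <<'E'
from h import *
plan(.561,.3765,.0035,-7,mod=90)
s,d=grab_frame("side"); crop(s,100,150,220,270,5,"pics/p1.png")
E
```

```text
t 18.75 tcp [560.1 374.1  96.4] yaw -6.9 tilt(tool) [0.0006 0.0003 0.    ] q [-0.32  0.67 -0.53  1.64  0.4   0.94 -1.11] F [-0.   0.7  0.4] w 60.3
dyaw deg -0.1 wz/row 0.0003 wz total 0.002
no-turn tool delta mm [ 0.6 -2.6 92.9]
after-turn tool delta [ 0.6 -2.6 92.9]
per-row with turn:
[ 0.1 -0.3 11.6]
[ 0.1 -0.3 11.6]
[ 0.1 -0.3 11.6]
[ 0.1 -0.3 11.6]
[ 0.1 -0.3 11.6]
[ 0.1 -0.3 11.6]
[ 0.1 -0.3 11.6]
[ 0.1 -0.3 11.6]
```

View pics/p1.png

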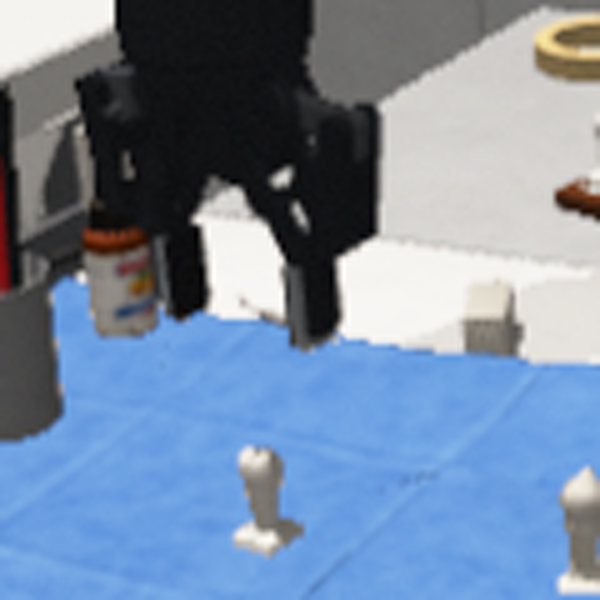

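Emit:
{"name": "servo_tool", "arguments": {
  "increments": [0,-3,10,0,0,0,60,0,0,15,0,0,0,60,0,0,15,0,0,0,60,0,0,15,0,0,0,60,0,0,14,0,0,0,55,0,0,12,0,0,0,50,0,0,8,0,0,0,45,0,0,3,0,0,0,40]
}}

```text
clock: 19.8
tcp_pos: [0.5602, 0.3779, 0.0041]
orientation: [3.136, -0.187, -0.0]
contact_force: [0.5, -0.1, 0.0]
grip_width: 0.0402
```

```bash
python3 - <<'E'
from h import *
plan(.561,.3765,.0035,-7,mod=90)
s,d=grab_frame("side"); crop(s,110,190,200,270,7,"pics/p2.png")
E
```

```text
t 19.8 tcp [560.2 377.9   4.1] yaw -6.8 tilt(tool) [ 0.0003  0.0003 -0.    ] q [-0.36  0.79 -0.48  1.67  0.47  0.81 -1.17] F [ 0.5 -0.1  0. ] w 40.2
dyaw deg -0.2 wz/row 0.0004 wz total 0.003
no-turn tool delta mm [1.  1.3 0.6]
after-turn tool delta [1.  1.3 0.6]
per-row with turn:
[0.1 0.2 0.1]
[0.1 0.2 0.1]
[0.1 0.2 0.1]
[0.1 0.2 0.1]
[0.1 0.2 0.1]
[0.1 0.2 0.1]
[0.1 0.2 0.1]
[0.1 0.2 0.1]
```

View pics/p2.png

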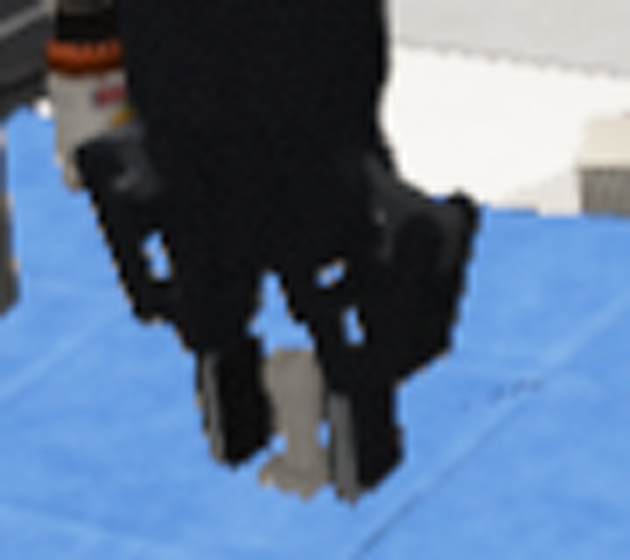

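Emit:
{"name": "servo_tool", "arguments": {
  "increments": [0,0,1,0,0,0,24,0,0,0,0,0,0,12,0,0,0,0,0,0,12,0,0,0,0,0,0,12,0,0,-5,0,0,0,12,0,0,-15,0,0,0,12,0,0,-40,0,0,0,12,0,0,-50,0,0,0,12]
}}

```text
clock: 20.85
tcp_pos: [0.5598, 0.3775, 0.1147]
orientation: [3.135, -0.187, -0.002]
contact_force: [0.4, -0.6, -0.6]
grip_width: 0.0206
```

```bash
python3 - <<'E'
from h import *
plan(.5205,-.014,.11)
s,d=grab_frame("side"); crop(s,110,140,210,240,6,"pics/p3.png")
E
```

```text
t 20.85 tcp [559.8 377.5 114.7] yaw -6.8 tilt(tool) [ 0.001   0.0013 -0.    ] q [-0.31  0.66 -0.54  1.62  0.39  0.98 -1.1 ] F [ 0.4 -0.6 -0.6] w 20.6
dyaw deg 0 wz/row -0.0 wz total -0.0
no-turn tool delta mm [  7.5 393.3   5.1]
```

View pics/p3.png

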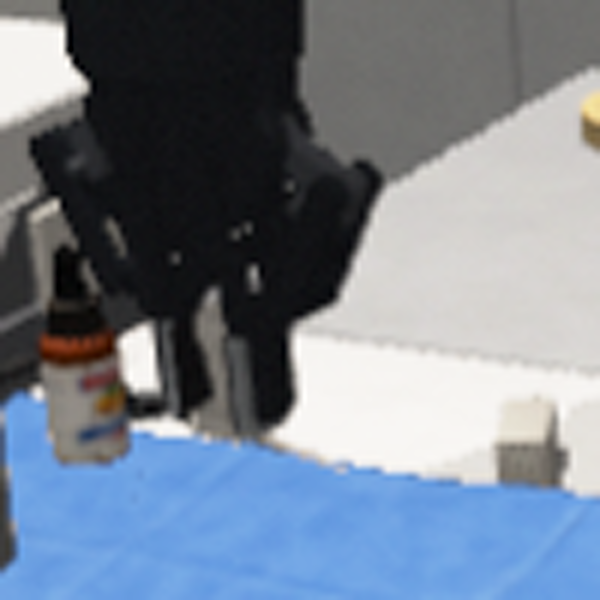

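Emit:
{"name": "servo_tool", "arguments": {
  "increments": [1,49,0,0,0,0,12,1,49,0,0,0,0,12,1,49,0,0,0,0,12,1,49,0,0,0,0,12,1,49,0,0,0,0,12,1,49,0,0,0,0,12,1,49,0,0,0,0,12,1,49,0,0,0,0,12]
}}

```text
clock: 21.9
tcp_pos: [0.5218, -0.0138, 0.1146]
orientation: [3.136, -0.187, 0.002]
contact_force: [-0.4, -0.8, -0.8]
grip_width: 0.0213
```

```bash
python3 - <<'E'
from h import *
plan(.5205,-.014,.0255)
E
```

```text
t 21.9 tcp [521.8 -13.8 114.6] yaw -6.8 tilt(tool) [ 0.0002 -0.0016  0.    ] q [ 0.35  0.43 -0.55  2.    0.31  0.79 -0.5 ] F [-0.4 -0.8 -0.8] w 21.3
dyaw deg 0 wz/row -0.0 wz total -0.0
no-turn tool delta mm [-1.4  0.4 89.1]
```

Emit:
{"name": "servo_tool", "arguments": {
  "increments": [0,0,10,0,0,0,12,0,0,20,0,0,0,12,0,0,20,0,0,0,12,0,0,20,0,0,0,12,0,0,15,0,0,0,12,0,0,8,0,0,0,12,0,0,4,0,0,0,12,0,0,2,0,0,0,12]
}}

```text
clock: 22.9
tcp_pos: [0.522, -0.0121, 0.0148]
orientation: [-3.136, 0.187, -0.001]
contact_force: [-1.2, -0.2, -0.2]
grip_width: 0.0211
```

```bash
python3 - <<'E'
from h import *
plan(.5205,-.014,.0145)
s,d=grab_frame("side"); crop(s,190,130,290,210,7,"pics/p4.png")
E
```

```text
t 22.9 tcp [522.  -12.1  14.8] yaw -6.8 tilt(tool) [-0.0001 -0.0006 -0.    ] q [ 0.27  0.59 -0.46  2.05  0.45  0.6  -0.61] F [-1.2 -0.2 -0.2] w 21.1
dyaw deg 0 wz/row -0.0 wz total -0.0
no-turn tool delta mm [-1.3  2.1  0.3]
```

View pics/p4.png

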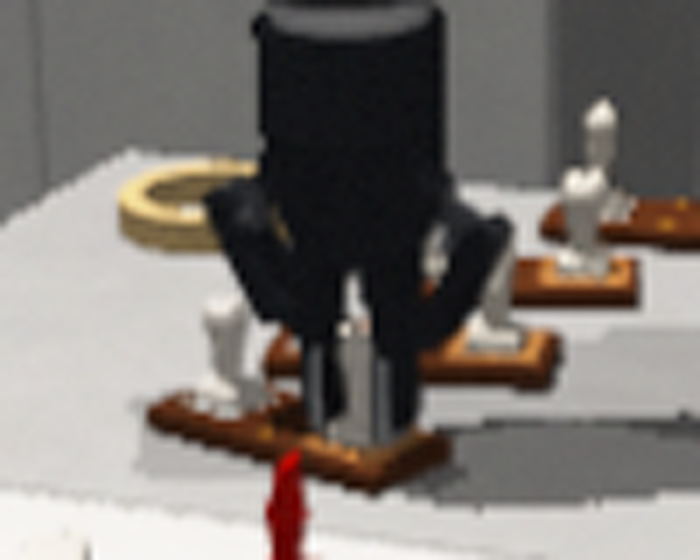

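Emit:
{"name": "servo_tool", "arguments": {
  "increments": [-1,2,0,0,0,0,12,0,0,0,0,0,0,12,0,0,0.5,0,0,0,12,0,0,0.5,0,0,0,12,0,0,0.3,0,0,0,12,0,0,0,0,0,0,12,0,0,0,0,0,0,12,0,0,0,0,0,0,12]
}}

```text
clock: 23.95
tcp_pos: [0.5206, -0.0142, 0.014]
orientation: [3.135, -0.187, 0.0]
contact_force: [-2.0, -0.4, 8.1]
grip_width: 0.0211
```

Emit:
{"name": "servo_tool", "arguments": {
  "increments": [0,0,0,0,0,0,28,0,0,0,0,0,0,36,0,0,0,0,0,0,45,0,0,-3,0,0,0,45,0,0,-15,0,0,0,45,0,0,-30,0,0,0,50,0,0,-45,0,0,0,60,0,0,-45,0,0,0,60]
}}

```text
clock: 24.95
tcp_pos: [0.5203, -0.014, 0.1536]
orientation: [-3.136, 0.186, -0.001]
contact_force: [0.3, -0.2, -0.7]
grip_width: 0.0599
```

```bash
python3 - <<'E'
from h import *
plan(.4155,.366,.15,23,mod=90)
s,d=grab_frame("side"); crop(s,190,130,290,210,7,"pics/p5.png")
E
```

```text
t 24.95 tcp [520.3 -14.  153.6] yaw -6.8 tilt(tool) [-0.0002 -0.0004 -0.    ] q [ 0.39  0.38 -0.58  1.97  0.27  0.87 -0.46] F [ 0.3 -0.2 -0.7] w 59.9
dyaw deg 29.8 wz/row -0.065 wz total -0.52
no-turn tool delta mm [-149.  -364.9    3.6]
after-turn tool delta [  52.  -390.7    3.7]
per-row with turn:
[-18.6 -45.6   0.4]
[-15.6 -46.7   0.4]
[-12.6 -47.6   0.4]
[ -9.4 -48.4   0.4]
[ -6.3 -48.9   0.4]
[ -3.1 -49.2   0.4]
[  0.1 -49.3   0.4]
[  3.3 -49.2   0.4]
```

View pics/p5.png

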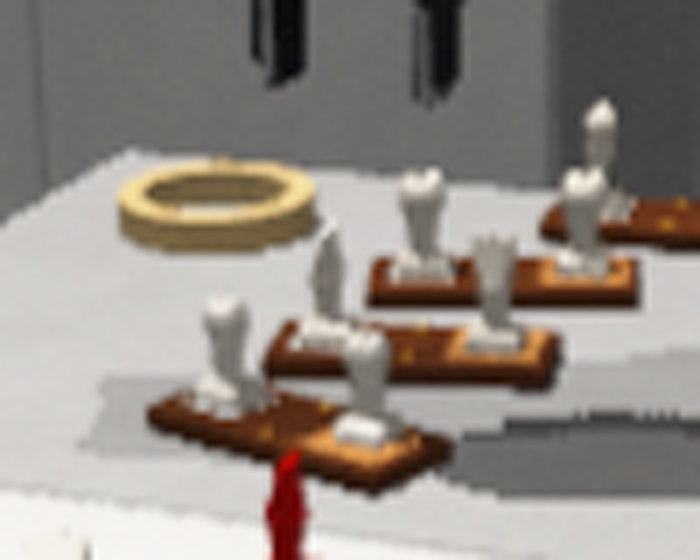

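Emit:
{"name": "servo_tool", "arguments": {
  "increments": [-19,-46,0,0,0,-0.065,60,-16,-47,0,0,0,-0.065,60,-13,-48,0,0,0,-0.065,60,-9,-48,0,0,0,-0.065,60,-6,-49,0,0,0,-0.065,60,-3,-49,5,0,0,-0.065,60,0,-49,10,0,0,-0.065,60,3,-49,10,0,0,-0.065,60]
}}

```text
clock: 26.0
tcp_pos: [0.415, 0.3676, 0.127]
orientation: [-3.078, -0.628, -0.002]
contact_force: [0.6, 0.7, -0.1]
grip_width: 0.0603
```

```bash
python3 - <<'E'
from h import *
plan(.4155,.366,.0035,23,mod=90)
s,d=grab_frame("side"); crop(s,140,110,300,280,4,"pics/c1.png")
s,d=grab_frame("top"); np.savez("top1.npz",p=s,d=d); crop(s,255,135,420,230,4.5,"pics/c2.png")
E
```

```text
t 26.0 tcp [415.  367.6 127. ] yaw 23.1 tilt(tool) [ 0.0002 -0.0013 -0.    ] q [-0.25  0.51 -0.75  1.9   0.45  0.9  -0.82] F [ 0.6  0.7 -0.1] w 60.3
dyaw deg -0.1 wz/row 0.0002 wz total 0.001
no-turn tool delta mm [ -0.4   1.6 123.5]
after-turn tool delta [ -0.3   1.6 123.5]
per-row with turn:
[-0.   0.2 15.4]
[-0.   0.2 15.4]
[-0.   0.2 15.4]
[-0.   0.2 15.4]
[-0.   0.2 15.4]
[-0.   0.2 15.4]
[-0.   0.2 15.4]
[-0.   0.2 15.4]
```

View pics/c1.png

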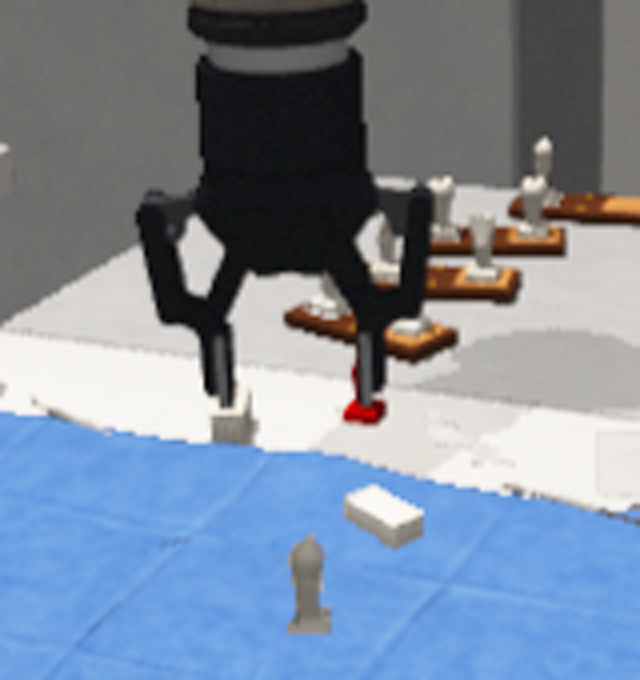

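View pics/c2.png

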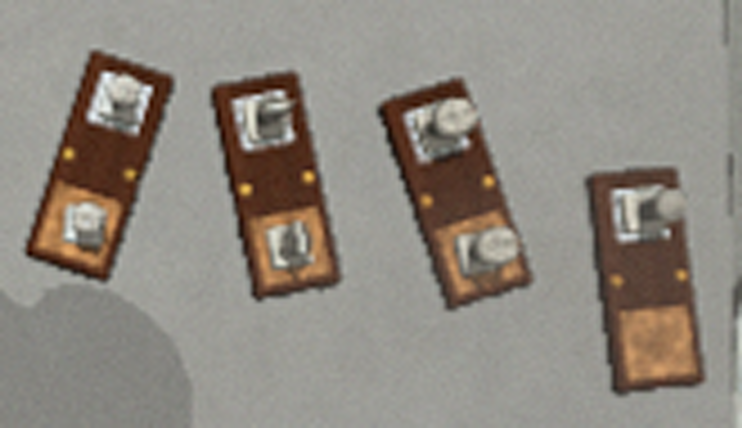

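Emit:
{"name": "servo_tool", "arguments": {
  "increments": [0,1,15,0,0,0,60,0,1,20,0,0,0,60,0,0,20,0,0,0,60,0,0,20,0,0,0,60,0,0,18,0,0,0,55,0,0,14,0,0,0,50,0,0,11,0,0,0,45,0,0,4,0,0,0,40]
}}

```text
clock: 27.1
tcp_pos: [0.4158, 0.3643, 0.0037]
orientation: [3.078, 0.626, -0.001]
contact_force: [-0.1, -0.3, -0.1]
grip_width: 0.04
```

```bash
python3 - <<'E'
from h import *
plan(.4155,.366,.0035,23,mod=90)
s,d=grab_frame("side"); crop(s,170,190,270,280,7,"pics/c3.png")
E
```

```text
t 27.1 tcp [415.8 364.3   3.7] yaw 23.0 tilt(tool) [ 0.0001  0.0005 -0.    ] q [-0.35  0.68 -0.62  1.97  0.62  0.69 -0.96] F [-0.1 -0.3 -0.1] w 40.0
dyaw deg 0.0 wz/row -0.0 wz total -0.0
no-turn tool delta mm [ 0.4 -1.7  0.2]
after-turn tool delta [ 0.4 -1.7  0.2]
per-row with turn:
[ 0.  -0.2  0. ]
[ 0.  -0.2  0. ]
[ 0.  -0.2  0. ]
[ 0.  -0.2  0. ]
[ 0.  -0.2  0. ]
[ 0.  -0.2  0. ]
[ 0.  -0.2  0. ]
[ 0.  -0.2  0. ]
```

View pics/c3.png

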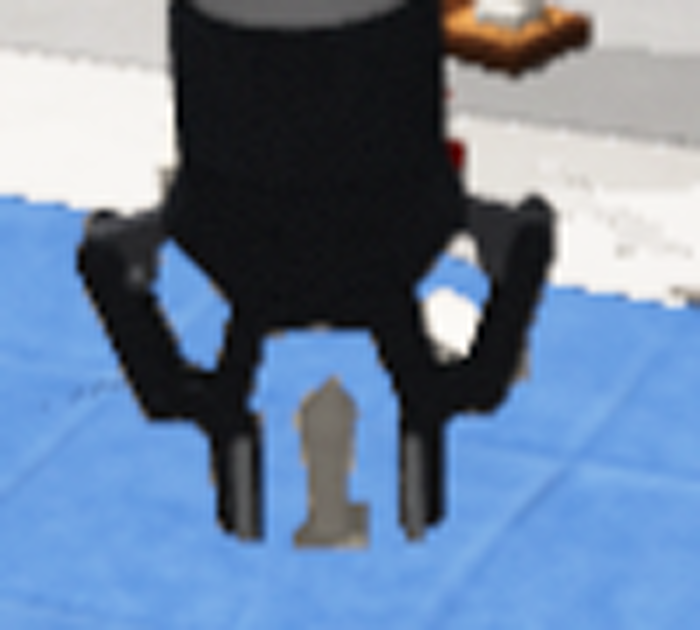

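Emit:
{"name": "servo_tool", "arguments": {
  "increments": [0,-1,0,0,0,0,24,0,0,0,0,0,0,12,0,0,0,0,0,0,12,0,0,0,0,0,0,12,0,0,-5,0,0,0,12,0,0,-15,0,0,0,12,0,0,-40,0,0,0,12,0,0,-50,0,0,0,12]
}}

```text
clock: 28.15
tcp_pos: [0.4151, 0.3647, 0.1156]
orientation: [3.078, 0.626, -0.002]
contact_force: [1.0, 0.6, 1.0]
grip_width: 0.0222
```

```bash
python3 - <<'E'
from h import *
plan(.53,-.02,.13)
s,d=grab_frame("side"); crop(s,170,130,270,230,6,"pics/c4.png")
E
```

```text
t 28.15 tcp [415.1 364.7 115.6] yaw 23.0 tilt(tool) [ 0.0003  0.0017 -0.    ] q [-0.25  0.53 -0.75  1.91  0.46  0.88 -0.83] F [1.  0.6 1. ] w 22.2
dyaw deg 0 wz/row -0.0 wz total -0.0
no-turn tool delta mm [-44.5 399.  -14.2]
```

View pics/c4.png

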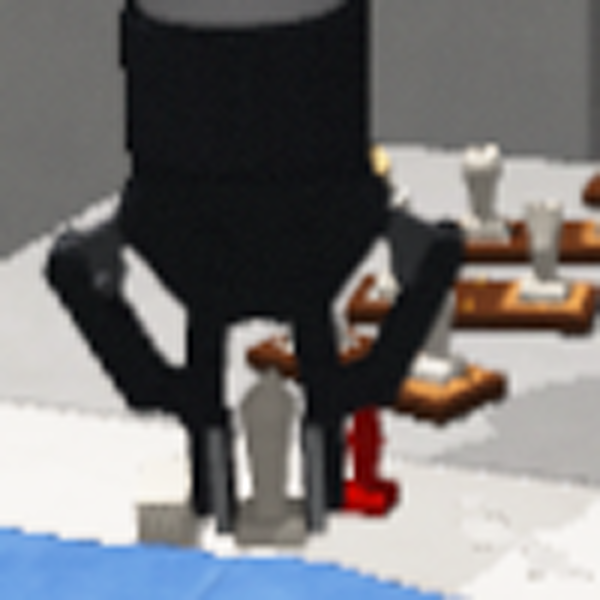

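Emit:
{"name": "servo_tool", "arguments": {
  "increments": [-5,49,-15,0,0,0,12,-5,50,-15,0,0,0,12,-5,50,-15,0,0,0,12,-5,50,0,0,0,0,12,-5,50,0,0,0,0,12,-6,50,0,0,0,0,12,-6,50,0,0,0,0,12,-6,50,0,0,0,0,12]
}}

```text
clock: 29.2
tcp_pos: [0.5321, -0.0205, 0.1602]
orientation: [3.078, 0.626, 0.002]
contact_force: [-0.0, 0.0, 0.3]
grip_width: 0.0222
```

```bash
python3 - <<'E'
from h import *
plan(.4565,-.3505,.16)
E
```

```text
t 29.2 tcp [532.1 -20.5 160.2] yaw 23.0 tilt(tool) [ 0.0006 -0.001  -0.    ] q [ 0.5   0.42 -0.72  1.93  0.34  0.92  0.01] F [-0.   0.   0.3] w 22.2
dyaw deg 0 wz/row -0.0 wz total -0.0
no-turn tool delta mm [-1.985e+02  2.743e+02  2.000e-01]
```

Emit:
{"name": "servo_tool", "arguments": {
  "increments": [-25,34,0,0,0,0,12,-25,34,0,0,0,0,12,-25,34,0,0,0,0,12,-25,34,0,0,0,0,12,-25,35,0,0,0,0,12,-25,35,0,0,0,0,12,-25,35,0,0,0,0,12,-24,34,0,0,0,0,12]
}}

```text
clock: 30.2
tcp_pos: [0.4555, -0.3511, 0.1602]
orientation: [3.078, 0.626, 0.001]
contact_force: [-0.4, 0.5, 0.0]
grip_width: 0.0222
```

```bash
python3 - <<'E'
from h import *
plan(.4565,-.3505,.0145)
E
```

```text
t 30.2 tcp [ 455.5 -351.1  160.2] yaw 23.0 tilt(tool) [ 0.0007 -0.0005 -0.    ] q [ 1.03  0.46 -0.62  1.84  0.33  0.95  0.66] F [-0.4  0.5  0. ] w 22.2
dyaw deg 0 wz/row -0.0 wz total -0.0
no-turn tool delta mm [  1.1  -0.3 145.7]
```

Emit:
{"name": "servo_tool", "arguments": {
  "increments": [1,0,15,0,0,0,12,0,0,25,0,0,0,12,0,0,25,0,0,0,12,0,0,25,0,0,0,12,0,0,20,0,0,0,12,0,0,15,0,0,0,12,0,0,9,0,0,0,12,0,0,4,0,0,0,12]
}}

```text
clock: 31.2
tcp_pos: [0.457, -0.3493, 0.0211]
orientation: [-3.079, -0.626, -0.0]
contact_force: [-0.0, 0.1, -0.4]
grip_width: 0.0225
```

```bash
python3 - <<'E'
from h import *
plan(.4565,-.3505,.0145)
s,d=grab_frame("side"); crop(s,230,110,330,190,7,"pics/c5.png")
E
```

```text
t 31.2 tcp [ 457.  -349.3   21.1] yaw 23.0 tilt(tool) [-0.     -0.0001 -0.    ] q [ 0.94  0.65 -0.52  1.91  0.48  0.7   0.53] F [-0.   0.1 -0.4] w 22.5
dyaw deg 0 wz/row -0.0 wz total -0.0
no-turn tool delta mm [-0.9  0.9  6.6]
```

View pics/c5.png

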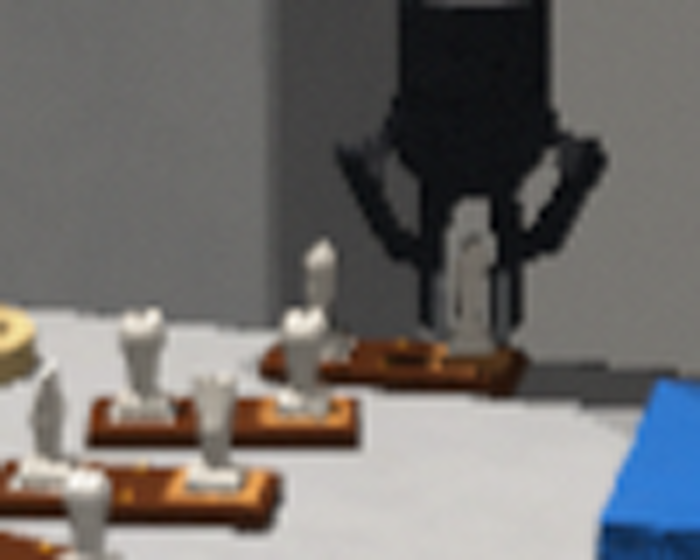

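Emit:
{"name": "servo_tool", "arguments": {
  "increments": [-1,1,3,0,0,0,12,0,0,2,0,0,0,12,0,0,1,0,0,0,12,0,0,0.5,0,0,0,12,0,0,0.5,0,0,0,12,0,0,0.5,0,0,0,12,0,0,0,0,0,0,12,0,0,0,0,0,0,12]
}}

```text
clock: 32.25
tcp_pos: [0.4564, -0.3508, 0.0148]
orientation: [3.078, 0.626, -0.0]
contact_force: [-2.7, 0.9, 8.9]
grip_width: 0.022
```

Emit:
{"name": "servo_tool", "arguments": {
  "increments": [0,0,0,0,0,0,28,0,0,0,0,0,0,36,0,0,0,0,0,0,45,0,0,-3,0,0,0,45,0,0,-15,0,0,0,45,0,0,-30,0,0,0,50,0,0,-45,0,0,0,60,0,0,-45,0,0,0,60]
}}

```text
clock: 33.25
tcp_pos: [0.4563, -0.3505, 0.1541]
orientation: [3.078, 0.626, 0.001]
contact_force: [0.4, -0.7, 0.3]
grip_width: 0.0603
```

```bash
python3 - <<'E'
from h import *
plan(.4,-.52,.23)
E
```

```text
t 33.25 tcp [ 456.3 -350.5  154.1] yaw 23.0 tilt(tool) [ 0.0003 -0.0004  0.    ] q [ 1.03  0.47 -0.62  1.84  0.34  0.94  0.66] F [ 0.4 -0.7  0.3] w 60.3
dyaw deg 0 wz/row -0.0 wz total -0.0
no-turn tool delta mm [-118.   134.   -75.9]
```

Move clear of the view for a final check.

Emit:
{"name": "servo_tool", "arguments": {
  "increments": [-10,14,-20,0,0,0,60,-15,20,-20,0,0,0,60,-20,24,-20,0,0,0,60,-20,24,-15,0,0,0,60,-20,24,0,0,0,0,60,-20,24,0,0,0,0,60,-15,20,0,0,0,0,60,-5,8,0,0,0,0,60]
}}

```text
clock: 34.25
tcp_pos: [0.4019, -0.5464, 0.2275]
orientation: [3.079, 0.622, 0.0]
contact_force: [-0.6, 0.1, 0.6]
grip_width: 0.0601
```

```bash
python3 - <<'E'
from h import *
plan(.4,-.52,.23)
s,d=grab_frame("top"); np.savez("top2.npz",p=s,d=d); crop(s,255,135,420,230,4.8,"pics/f1.png")
cv2.imwrite("pics/f0.png",s[:,:,::-1])
b=np.load("top0.npz")['p']
for nm,(x0,y0,x1,y1) in dict(a=(155,205,182,240),b=(195,155,222,178)).items():
    o=[]
    for p in(b,s):
        g=p[y0:y1,x0:x1].astype(int); o.append(g)
    print(nm,np.abs(o[0]-o[1]).mean().round(2))
s,d=grab_frame("side"); np.savez("side2.npz",p=s); crop(s,200,130,320,210,6,"pics/f2.png")
E
```

```text
t 34.25 tcp [ 401.9 -546.4  227.5] yaw 22.9 tilt(tool) [0.0006 0.0001 0.    ] q [ 1.23  0.55 -0.57  1.52  0.31  1.17  1.  ] F [-0.6  0.1  0.6] w 60.1
dyaw deg 0 wz/row -0.0 wz total -0.0
no-turn tool delta mm [  8.5 -25.   -2.5]
a 2.52
b 2.09
```

View pics/f1.png

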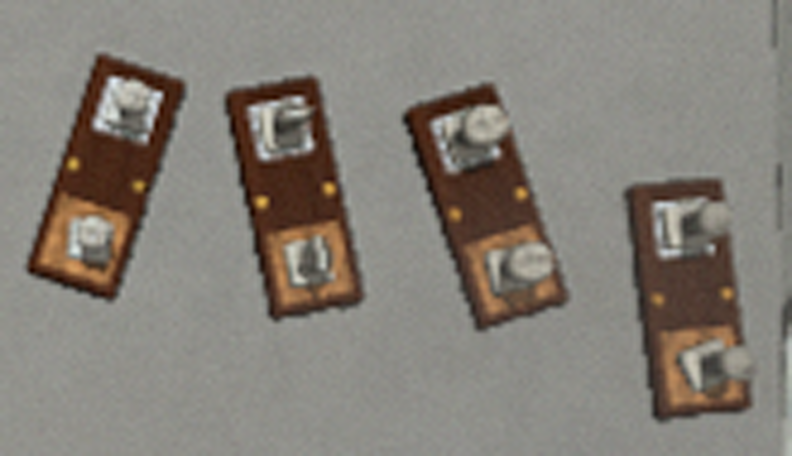

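View pics/f2.png

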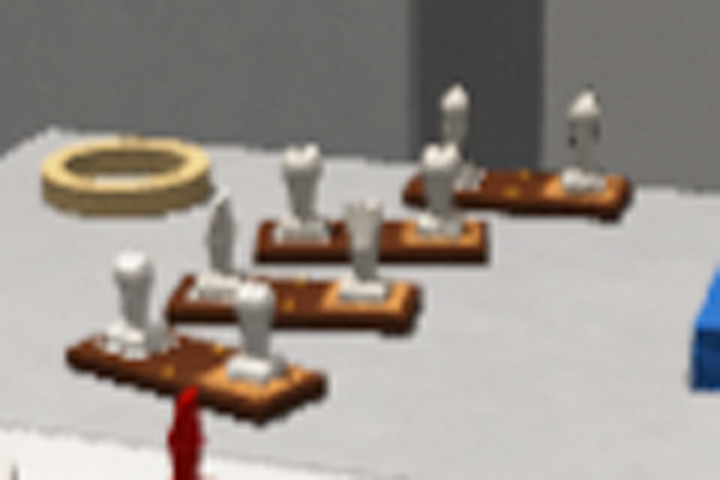

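View pics/f0.png

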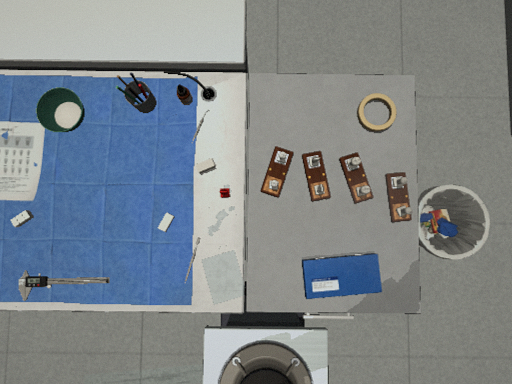

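```bash
python3 - <<'E'
from bench import *
print(hand_in())
E
```

```text
the job is handed in; nothing more can be done
None
```

All four carved teeth stand upright on the empty cork pads beside the masters of their own kind, and I have handed the job in. It took about 34 s of the 136 s allowed; `hand_in()` reports no verdict.

**Placing:** I placed the incisor, molar, premolar and canine in that order. Each was gripped near its foot and lowered until light contact (5–9 N) before release.

**Position:** In the last top view the incisor and molar feet lie about 1–2 mm from the pad centre. The premolar and canine are about 3–4 mm off, part of which is parallax; the limit is 10 mm. These offsets were read by eye from the enlarged picture. The side view shows all four upright on the pads.

**Left alone:** Comparing the first and last top pictures around the two uncarved blocks showed only image noise. The red look-alike was not touched. The arm ended clear of everything.

**Disagreement:** The two cameras first disagreed by up to about 14 mm on where the three teeth on the blue cloth stood. Both depth images put the cloth at about 7–10 mm instead of the stated 2 mm. Recomputing with the visible foot edge at 8 mm brought the cameras to within about 6 mm, and all the grasps succeeded first time.

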